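# Weigh a skateboard truck hanger on the beam balance

### The arm

A 6-joint arm with a two-finger parallel gripper is mounted at the origin on the work surface. World frame = base frame: x ahead of the robot, y to its left, z up, the work surface at z = 0. Lengths are in m, angles in degrees, forces in N, time in s.
With the tool pointing down it reaches from about 0.4 to 0.825 m from the base axis. Payload 7 kg.
Tool frame: the origin (TCP) lies at the very end of the fingers, on their centre line; the grasp point (between the pads) lies hold_point_z behind it (hold_point_z is the distance from the TCP to the grasp point, in m); z points along the fingers, y is the direction in which the jaws open and shut (so a half turn about z gives the same grasp; the last joint's range is limited). The gripper opens to 88 mm and grips with 3 to 60 N. Pads are 19 mm wide; open, the fingers measure 130 mm over their backs; the gripper's body (78 mm by 193 mm) begins 47 mm behind the grasp point.
Start: joints at [91.965, 20.546, 0.682, 0, -70.136, -16.507], TCP at [0.169, 0.653, 0.227] pointing down, gripper open.
Joint ranges: [-176.03, 176.03], [-82.01, 121.73], [-58.28, 71.71], [-173.87, 95.51], [-174.79, -0.11], [-173.66, 173.66]. Speed limits (degrees/s): [136.94, 136.94, 172.46, 180, 180, 180].

### API

Orientations are given as [roll, pitch, yaw] about the fixed x, y, z axes, in that order (R = Rz(yaw) Ry(pitch) Rx(roll)).
In Python, from plant import get_obs, snapshot, close_job, hold_point_z gives the robot as it stands. The module is installed in compiled form; this text tells all that it offers.
- The arm moves only by the tool jog_arm, never from a script. Its argument "commands" is a list of rows, each a list of 4 numbers: the shift along the world's x, y, z in mm, then the turn about the world's z in degrees. In form: [[x, y, z, turn], ...]. A call has exactly 10 rows; each row shifts and turns the commanded pose from where the row before left it; what a row does not reach is not made up. A row lasts 1/12 s, in which the tool goes at most 41.7 mm and 7.16 degrees, less where a joint would pass 70% of its speed; a pose out of reach is approached as far as the arm can. A call is refused whole if a number of a shift passes 41.7 or a number of a turn 7.16, either way. A call with a gripper value outside its range is refused whole. "fingers" is the finger opening in mm, from 0 to 87.6, set as the call begins (left out, the last holds). The fingers move at their own pace and stop on an object; the grip force is fixed at half the most. Time passes only in rows, so rows that do not move let the fingers close, or fill a call up. It gives the time, the measured TCP pose, the force and the opening at its end, in the units of the state.
- get_obs(): the state, without advancing time (a new reading comes with each control period).
- snapshot(name): name is "side" or "top" or "wrist"; returns a dict with "image" (480x640x3 uint8, red, green, blue), "fov_y" (degrees; the focal length in pixels is half the picture's height over the tangent of half this angle, whatever the lens; pixels are square), "cx", "cy" (the principal point, pixels), "rvec" (rotation vector, rad) and "tvec" (3), from world to camera coordinates, as OpenCV has them; the wrist camera has in their place "mount" (4x4, takes a point from camera to tool coordinates, whose origin is the TCP and whose axes are the flange's). Camera axes: x right, y down, z forward; pixel columns grow to the right and rows downward; lengths in m; the calibration is good to about 2 mm. A picture is of the moment at which its call begins: read the wrist's pose just before it. There is no depth.
- close_job(): hands the job in, once; it reports no verdict.
The state is a dict: "clock": time; "joint_pos": joint angles; "qvel": joint speeds; "tau": joint torques, N m; "tool_pos": TCP position; "orientation": TCP orientation; "force": force on the tool from outside, world axes, zero at the start; "moment": the same for the moment, N m; "opening": finger opening in m.
Only numpy, scipy, OpenCV 4.12 (cv2) and the standard library are available. Lean on these libraries where they do the work, as an engineer would, in place of code of your own. Each camera call takes 0.05 s, during which the arm holds its last target.

### The job

Weigh the truck hanger that sits on the beam balance: gently thread as many bored disc weights as it needs down over the spigot of the empty pan, lying flat one upon another, and slide the poise along the beam, until the beam rests level. Never press or drop a weight hard onto the balance, do not touch the hanger, leave the other things on the bench alone, and keep any weight you do not need on the bench.

Things in the scene. Friction and masses are not known exactly. Their poses are not given: they have to be found in the camera images.
- beam (a joint): angle of the balance beam in rad: 0 is level, negative when the hanger side hangs low, positive when the weight side hangs low. Stops at -0.06 and +0.06. Damped; settles about 1.5 s after it is let go. A spring centres it: each gram of imbalance (counted at the pans) turns it about 0.0042 rad, so 15 g or more lies against a stop.
- poise (a joint): place of the poise along the beam in m: 0 is mid-beam, over the pivot; positive towards the weight pan, negative towards the hanger pan; end stops at -0.085 and +0.085. It slides with about 1.5 N of friction and stays where it is left. It weighs 120 g, so it counts as 120 g x value / 0.17 on the weight side (+60 to -60 g).
- poise_knob (a point): centre of the top of the poise's knob: an upright dark steel knob 20 mm in diameter and 36 mm high on a 36 x 28 mm saddle that rides on the beam. Its top stands 51 mm above the beam's centre line.
- balance: the balance's fixed grey stand, 130 x 220 mm foot; origin under its centre on the bench, y axis along the beam's plan direction (hanger pan towards +y, weight pan towards -y). The beam is a 20 x 12 mm bar, 360 mm long; its pivot is 90 mm above the bench, the pans 170 mm either side of it.
- weight_pan (a point): the empty pan, a steel disc 64 mm in diameter and 4 mm thick rigid on the beam's -y end (tilts with it), with an upright spigot 11 mm in diameter and 34 mm high, its last 2 mm coned to 9.6 mm. Origin at the centre of the pan's upper face, at the spigot's foot; z along the spigot. 100 mm above the bench when the beam is level.
- weight_pan_tip (a point): the top of the weight pan's spigot
- hanger_pan (a point): the pan of the same make on the +y end, on whose spigot the hanger sits; origin at the centre of its upper face
- hanger: the part weighed: an aluminium skateboard truck hanger, block 46 x 42 x 26 mm with axle arms along its x axis, 140 mm tip to tip, bored onto the hanger pan's spigot; origin at the centre of its underside. It weighs between 170 and 330 g, differently each time.
- weight_200: bored steel disc weight of 200 g, 44 mm in diameter and 18 mm high, with an upright 12.6 mm through bore; lies flat on the bench at the start; origin at the centre of its underside
- weight_100: bored steel disc weight of 100 g, 36 mm in diameter and 14 mm high, with an upright 12.6 mm through bore; lies flat on the bench at the start; origin at the centre of its underside
- weight_60: bored steel disc weight of 60 g, 30 mm in diameter and 14 mm high, with an upright 12.6 mm through bore; lies flat on the bench at the start; origin at the centre of its underside
- wheel_a: a white skateboard wheel, 52 mm in diameter, 32 mm high, to be left alone
- wheel_b: another such wheel, to be left alone
- sanding_block: a cork sanding block 110 x 60 x 32 mm, to be left alone
- wrench: a wrench, to be left alone
- screwdriver: a screwdriver, to be left alone
- glue: a white glue bottle 160 mm high, to be left alone
- riser: a black riser pad 85 x 56 x 12 mm, to be left alone

How it is judged:
By the outcome, as a careful person would: the job done as asked, in the order asked, and still so for the second after the job is handed in, with the robot touching nothing.
It also fails if it takes over 72 s, if anything falls off the work surface, if the arm or the gripper's body presses on something with over 40 N, if the wrist force passes 120 N, or if a joint passes its speed limit or range.

## Working session

There is one attempt and no reset: what is moved stays moved. The work goes in short steps, Python scripts to look and compute and a tool call to move; the robot and the scene stay as the last step left them, time stands still between calls to the robot, and variables do not carry over. Pictures are saved under pics/ and viewed, and the job is handed in when it is done.

Besides the shell and the picture viewer there is one more tool, called after ">>>" as name([rows], argument=value, ...), one row to a line, values as JSON. jog_arm: Moves the arm, as the interface text tells. Its arguments: {"type":"object","properties":{"commands":{"type":"array","items":{"type":"array","items":{"type":"number"}}},"fingers":{"type":"number"}},"required":["commands"]}

```bash
mkdir -p pics
cat > h.py <<'E'
import numpy as np, cv2
from plant import get_obs, snapshot, close_job, hold_point_z
def save(s,n): cv2.imwrite('pics/'+n,cv2.cvtColor(s['image'],cv2.COLOR_RGB2BGR))
def cam(s,o=None):
    f=240/np.tan(np.radians(s['fov_y'])/2)
    if 'mount' in s:
        from scipy.spatial.transform import Rotation as R
        T=np.eye(4);T[:3,:3]=R.from_euler('xyz',o['orientation'],degrees=True).as_matrix();T[:3,3]=o['tool_pos']
        T=T@np.array(s['mount']);Rc=T[:3,:3];c=T[:3,3]
    else:
        Rw=cv2.Rodrigues(np.array(s['rvec'],float))[0];Rc=Rw.T;c=-Rc@np.array(s['tvec'],float).ravel()
    return f,s['cx'],s['cy'],Rc,c
def ray(C,u,v):
    f,cx,cy,Rc,c=C;d=Rc@np.array([(u-cx)/f,(v-cy)/f,1]);return c,d
def onz(C,u,v,z):
    c,d=ray(C,u,v);return c+d*(z-c[2])/d[2]
def proj(C,p):
    f,cx,cy,Rc,c=C;q=Rc.T@(np.array(p)-c);return np.array([cx+f*q[0]/q[2],cy+f*q[1]/q[2]])
E
python3 - <<'E'
from h import *
o=get_obs();print(o,hold_point_z)
for n in('side','top','wrist'):
    s=snapshot(n);save(s,n+'0.png');C=cam(s,o);print(n,C,s['fov_y'])
E
```

```text
{'clock': 0.0, 'joint_pos': array([ 9.19643849e+01,  2.05914473e+01,  6.33380546e-01, -1.96598004e-02,
       -7.01339031e+01, -1.65081030e+01]), 'qvel': array([ 0.05284441, -0.09487191,  0.04965161, -0.00349283,  0.02277615,
        0.07095433]), 'tau': array([ 2.03467163e-03, -5.82731438e+01,  2.93045783e+01,  6.99692577e+00,
        6.83535865e-03, -1.56391293e-04]), 'tool_pos': array([0.16939718, 0.65290236, 0.22562099]), 'orientation': array([ 1.79906569e+02, -8.41623384e-03, -1.45504069e+01]), 'force': array([-0.28165906,  0.60215449,  0.18473906]), 'moment': array([-0.04858702,  0.03138025,  0.04407256]), 'opening': 0.08785753997434624} 0.0188
side (np.float64(440.99262768410875), 319.77508800336074, 232.4859463063462, array([[ 0.99381112, -0.0589514 ,  0.09414978],
       [-0.11088109, -0.47536438,  0.87277379],
       [-0.00669579, -0.87781173, -0.47895901]]), array([ 0.42982828, -0.9062898 ,  0.59941617])) 57.11243274521938
top (np.float64(583.4101536859532), 311.2581225979229, 247.015282068589, array([[ 0.0068201 , -0.99684776,  0.07904452],
       [-0.99997452, -0.00696556, -0.00156468],
       [ 0.00211034, -0.07903183, -0.99686986]]), array([ 0.41855741, -0.00724952,  1.5334991 ])) 44.722022678307425
wrist (np.float64(359.84146602327434), 321.32744875149496, 242.88777852318302, array([[-2.51266532e-01, -9.21745866e-01, -2.95380582e-01],
       [-9.67917849e-01,  2.39409486e-01,  7.62767027e-02],
       [ 4.09178190e-04,  3.05069921e-01, -9.52329867e-01]]), array([0.25039735, 0.63240815, 0.3846886 ])) 67.40343273851553
```

View pics/top0.png

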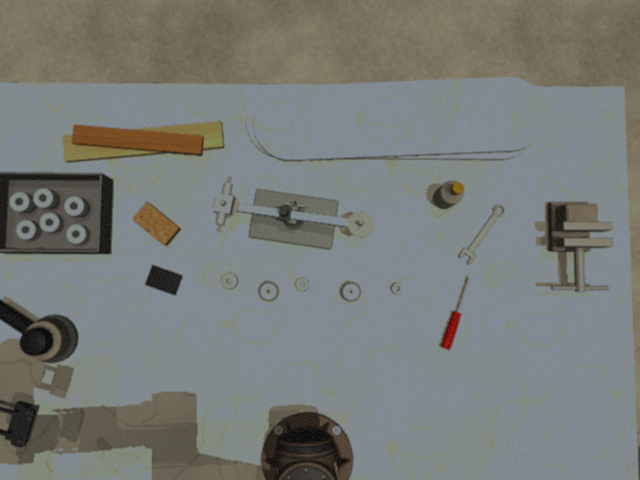

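View pics/side0.png

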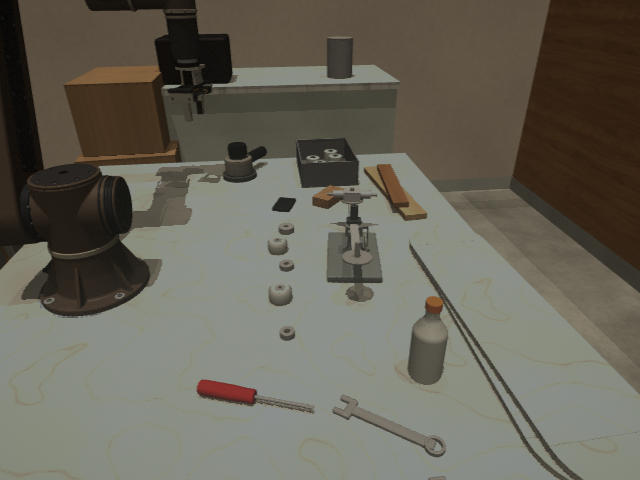

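View pics/wrist0.png

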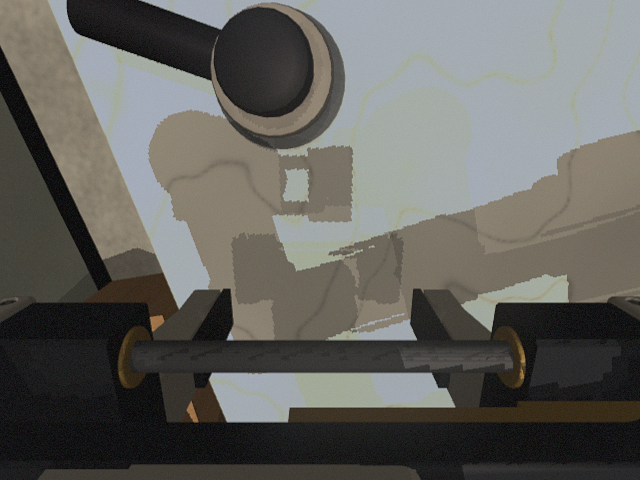

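The top view shows five round things in a row: the weights are probably at about (229,281), (302,284) and (396,288), with the wheels at (269,291) and (350,291). The balance runs from (225,203), the hanger, to (357,223), the empty pan. The wrist view shows only bare bench and a lamp. Next I'll zoom in.

Run:
```python
import cv2
a=cv2.imread('pics/top0.png');cv2.imwrite('pics/t0z.png',cv2.resize(a[165:315,205:415],None,fx=3.8,fy=3.8,interpolation=cv2.INTER_CUBIC))
a=cv2.imread('pics/side0.png');cv2.imwrite('pics/s0z.png',cv2.resize(a[175:345,250:400],None,fx=3.5,fy=3.5,interpolation=cv2.INTER_CUBIC))
```

```text
(no output)
```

View pics/t0z.png

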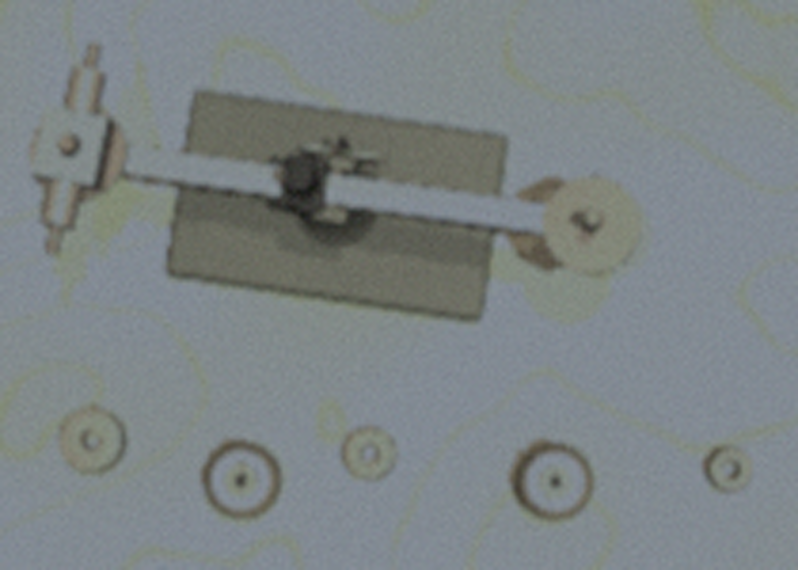

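View pics/s0z.png

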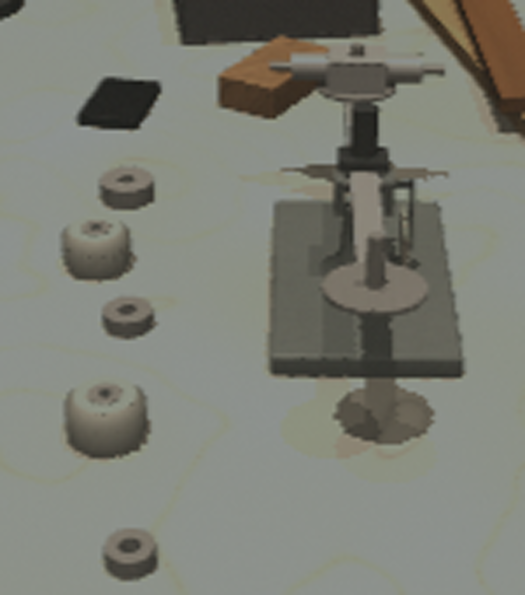

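The disc diameters, about 17.4, 14.2 and 12.1 px at roughly 384 px/m, make the left one the 200, the middle one the 100 and the right one the 60. Now I'll compute positions.

Run:
```python
from h import *
s=snapshot('top');C=cam(s);g=lambda u,v:(205+u/3.8-.37,165+v/3.8-.37)
im=s['image'].astype(int)
S=snapshot('side');D=cam(S);h=lambda u,v:(250+u/3.5-.36,175+v/3.5-.36)
def tri(a,b):
    (c1,d1),(c2,d2)=ray(C,*a),ray(D,*b);A=np.stack([d1,-d2],1);t=np.linalg.lstsq(A,c2-c1,rcond=None)[0]
    p,q=c1+t[0]*d1,c2+t[1]*d2;return ((p+q)/2).round(4),np.linalg.norm(p-q).round(4)
for n,uv,z,sv in(('200',(92,440),.018,(127,180)),('100',(369,453),.014,(129,309)),('60',(727,469),.014,(130,543))):
    print(n,onz(C,*g(*uv),z).round(4),tri(g(*uv),h(*sv)))
for n,uv,z in(('wh',(242,480),.032),('wh',(554,481),.032),('pan',(592,224),.11),('tip',(588,215),.144),('hangspig',(69,145),.124),('knob',(305,168),.141),
 ('c1',(197,91),.01),('c2',(507,136),.01),('c3',(480,320),.01),('c4',(168,273),.01)):
    print(n,onz(C,*g(*uv),z).round(4))
print('tip tri',tri(g(588,215),h(377,238)),'knob',tri(g(305,168),h(365,106)))
```

```text
200 [0.4503 0.2035 0.018 ] (array([0.4518, 0.2036, 0.0175]), np.float64(0.0029))
100 [0.4428 0.0145 0.014 ] (array([0.4445, 0.0144, 0.0143]), np.float64(0.0034))
60 [ 0.4336 -0.2305  0.014 ] (array([ 0.4347, -0.2304,  0.0142]), np.float64(0.0021))
wh [0.4238 0.0998 0.032 ]
wh [ 0.4245 -0.1109  0.032 ]
pan [ 0.59   -0.1298  0.11  ]
tip [ 0.5916 -0.1244  0.144 ]
hangspig [0.637  0.2069 0.124 ]
knob [0.6207 0.0546 0.141 ]
c1 [0.6931 0.136  0.01  ]
c2 [ 0.6631 -0.0794  0.01  ]
c3 [ 0.5349 -0.0612  0.01  ]
c4 [0.566  0.1542 0.01  ]
tip tri (array([ 0.5923, -0.1247,  0.1411]), np.float64(0.0006)) knob (array([0.6191, 0.0547, 0.143 ]), np.float64(0.0026))
```

>>> jog_arm([
  [14,-22,-3,-5],
  [14,-22,-3,-5],
  [14,-22,-3,-5],
  [14,-22,-3,-5],
  [14,-22,-3,-5],
  [14,-22,-3,-5],
  [14,-22,-3,-5],
  [14,-22,-3,-5],
  [14,-22,-3,-5],
  [14,-22,-3,-5],
])

```text
clock: 1.08
tool_pos: [0.31, 0.4321, 0.1965]
orientation: [-180.0, 0.0, -64.8]
force: [0.6, 0.2, -1.1]
opening: 0.0877
```

>>> jog_arm([
  [18,-28,-6,-5],
  [18,-28,-6,-5],
  [18,-28,-6,-5],
  [18,-28,-6,-5],
  [18,-28,-6,-5],
  [18,-28,-6,-5],
  [18,-28,-6,-3],
  [16,-33,-6,0],
  [0,0,0,0],
  [0,0,0,0],
])

```text
clock: 1.92
tool_pos: [0.4519, 0.2024, 0.1482]
orientation: [180.0, -0.0, -97.7]
force: [-0.5, 0.4, 0.4]
opening: 0.0879
```

Run:
```python
from h import *
o=get_obs();s=snapshot('wrist');save(s,'w1.png');C=cam(s,o);print(o['clock'],o['tool_pos'],o['orientation'],o['force'],proj(C,[.451,.2035,.018]),proj(C,o['tool_pos']))
```

```text
1.9167 [0.45187818 0.20241851 0.14815899] [ 1.79965204e+02 -4.42183312e-02 -9.77416380e+01] [-0.5046615   0.38267946  0.37862714] [323.08099363 232.48611188] [321.98710586 304.55490818]
```

View pics/w1.png

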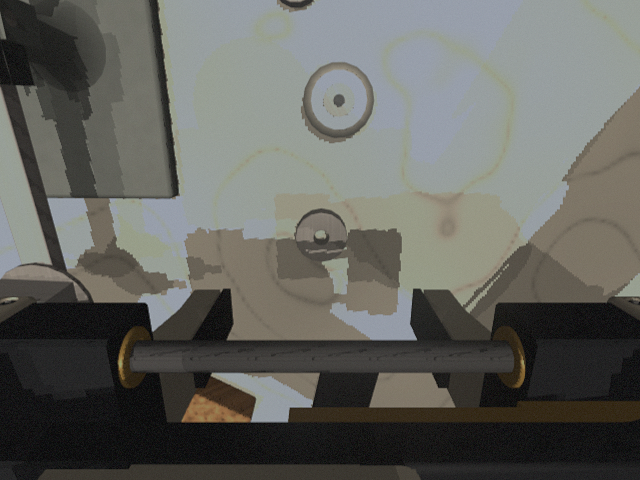

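The wrist view shows the 200 disc, with its bore at about (320.5,237); I predicted (323,232). The wheel is at (338,99).

Run:
```python
from h import *
o=get_obs();s=snapshot('wrist');C=cam(s,o)
print(onz(C,320.5,236.5,.018),onz(C,295,236,.018),onz(C,347,236,.018),onz(C,338.5,99,.032))
im=s['image'][195:275,280:365];cv2.imwrite('pics/w1z.png',cv2.resize(im[:,:,::-1],None,fx=6,fy=6))
```

```text
[0.45366373 0.20811112 0.018     ] [0.47485269 0.20483036 0.018     ] [0.43152921 0.21063232 0.018     ] [0.42661302 0.10412649 0.032     ]
```

View pics/w1z.png

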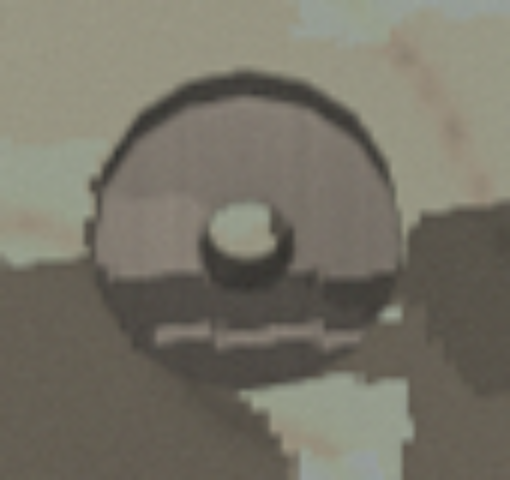

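>>> jog_arm([
  [14,-33,10,0],
  [14,-33,10,0],
  [14,-33,10,0],
  [14,-33,0,0],
  [14,-33,0,0],
  [14,-33,0,0],
  [14,-33,0,0],
  [14,-33,0,0],
  [14,-33,0,0],
  [14,-30,0,0],
])

```text
clock: 2.85
tool_pos: [0.5925, -0.1231, 0.179]
orientation: [-180.0, 0.0, -97.4]
force: [0.3, 1.5, 0.1]
opening: 0.0879
```

>>> jog_arm([
  [0,0,-10,0],
  [0,0,-10,0],
  [0,0,-10,0],
  [0,0,-10,0],
  [0,0,-8,0],
  [0,0,0,0],
  [0,0,0,0],
  [0,0,0,0],
  [0,0,0,0],
  [0,0,0,0],
])

```text
clock: 3.68
tool_pos: [0.5919, -0.1225, 0.1312]
orientation: [-179.9, 0.0, -97.5]
force: [-0.3, 0.3, -0.8]
opening: 0.0872
```

Run:
```python
from h import *
o=get_obs();s=snapshot('wrist');save(s,'w2.png');C=cam(s,o);print(o['clock'],o['tool_pos'],o['orientation'],o['force'],proj(C,[.5916,-.1244,.144]),proj(C,o['tool_pos']))
```

```text
3.6833 [ 0.59185344 -0.12253615  0.13124013] [-1.79935551e+02  9.89919139e-03 -9.75287574e+01] [-0.27430962  0.32419878 -0.77848648] [321.98454129 314.01426211] [321.99351342 304.55641197]
```

View pics/w2.png

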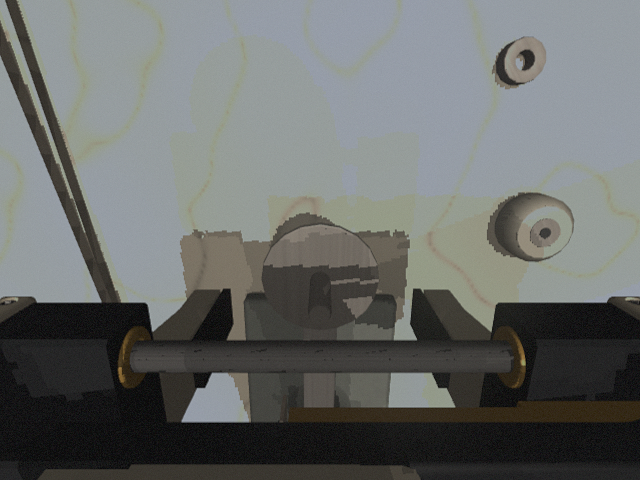

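Run:
```python
import cv2
im=cv2.imread('pics/w2.png')[210:345,250:390];cv2.imwrite('pics/w2z.png',cv2.resize(im,None,fx=4.4,fy=4.4,interpolation=cv2.INTER_NEAREST).clip(0,130)*1.9)
```

```text
[ WARN:0@0.056] global loadsave.cpp:1063 imwrite_ Unsupported depth image for selected encoder is fallbacked to CV_8U.
```

View pics/w2z.png

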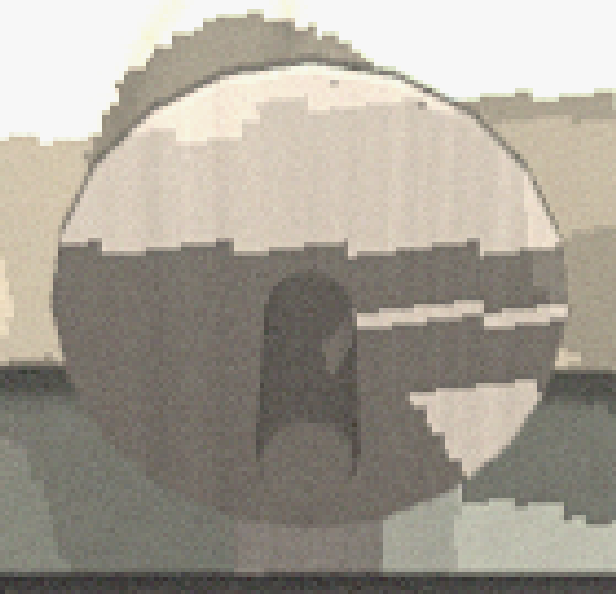

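>>> jog_arm([
  [0,0,25,0],
  [-10,24,20,0],
  [-16,38,0,0],
  [-16,38,0,0],
  [-16,38,0,0],
  [-16,38,0,0],
  [-16,38,0,0],
  [-16,38,0,0],
  [-16,38,0,0],
  [-16,38,-15,0],
])

```text
clock: 4.57
tool_pos: [0.4547, 0.2063, 0.1642]
orientation: [-179.8, 0.2, -97.5]
force: [1.9, 0.9, -0.2]
opening: 0.0877
```

>>> jog_arm([
  [-2,0,-35,0],
  [0,0,-35,0],
  [0,0,-35,0],
  [0,0,-30,0],
  [0,0,-16,0],
  [0,0,-4,0],
  [0,0,0,0],
  [0,0,0,0],
  [0,0,0,0],
  [0,0,0,0],
])

```text
clock: 5.4
tool_pos: [0.4532, 0.2042, 0.0078]
orientation: [-179.9, 0.1, -97.5]
force: [0.3, 0.0, -0.3]
opening: 0.0877
```

```bash
cat > look.py <<'E'
from h import *
import sys
def look(n,box=None,z=4):
    o=get_obs();s=snapshot('wrist');save(s,n+'.png');C=cam(s,o)
    print(o['clock'],o['tool_pos'].round(4),o['orientation'].round(2),o['force'].round(2),round(o['opening'],4))
    if box:
        a,b,c,d=box;im=s['image'][b:d,a:c,::-1];cv2.imwrite('pics/'+n+'z.png',(cv2.resize(im,None,fx=z,fy=z,interpolation=cv2.INTER_NEAREST).astype(float)*1.6).clip(0,255).astype(np.uint8))
    return o,s,C
E
python3 -c "
from look import *
o,s,C=look('w3',(240,240,400,340),5)"
```

```text
5.4 [0.4532 0.2042 0.0078] [-1.7989e+02  1.4000e-01 -9.7540e+01] [ 0.35  0.05 -0.3 ] 0.0877
```

View pics/w3z.png

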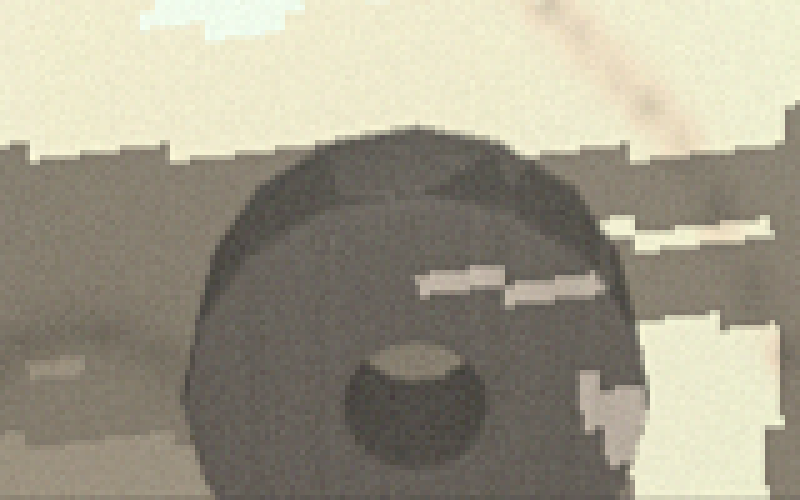

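```bash
python3 -c "
from look import *
o=get_obs();s=snapshot('wrist');C=cam(s,o)
print(onz(C,322.7,320.5,.018),proj(C,o['tool_pos']+[0,0,.0102]))"
```

```text
[0.4530481  0.20693629 0.018     ] [321.96192754 314.92324012]
```

The bore centre is at about (322.7,320.5), so the disc is about 2.7 mm in +y from the TCP. I'll nudge over and grip.

>>> jog_arm([
  [0,2,-3,0],
  [0,0,0,0],
  [0,0,0,0],
  [0,0,0,0],
  [0,0,0,0],
  [0,0,0,0],
  [0,0,0,0],
  [0,0,0,0],
  [0,0,0,0],
  [0,0,0,0],
], fingers=38)

```text
clock: 6.33
tool_pos: [0.4523, 0.2054, 0.0033]
orientation: [180.0, -0.0, -97.5]
force: [-0.1, 0.4, -0.3]
opening: 0.0423
```

>>> jog_arm([
  [0,0,5,0],
  [0,0,15,0],
  [0,0,25,0],
  [0,0,35,0],
  [0,0,35,0],
  [0,0,35,0],
  [0,0,22,0],
  [0,0,0,0],
  [0,0,0,0],
  [0,0,0,0],
])

```text
clock: 7.17
tool_pos: [0.4515, 0.2049, 0.1746]
orientation: [179.9, -0.0, -97.6]
force: [-0.0, -0.1, -2.8]
opening: 0.0423
```

```bash
python3 -c "
from look import *
o,s,C=look('w4',(240,240,400,340),5)"
```

```text
7.1667 [0.4515 0.2049 0.1746] [ 1.7993e+02 -3.0000e-02 -9.7570e+01] [-0.04 -0.12 -2.84] 0.0423
```

View pics/w4z.png

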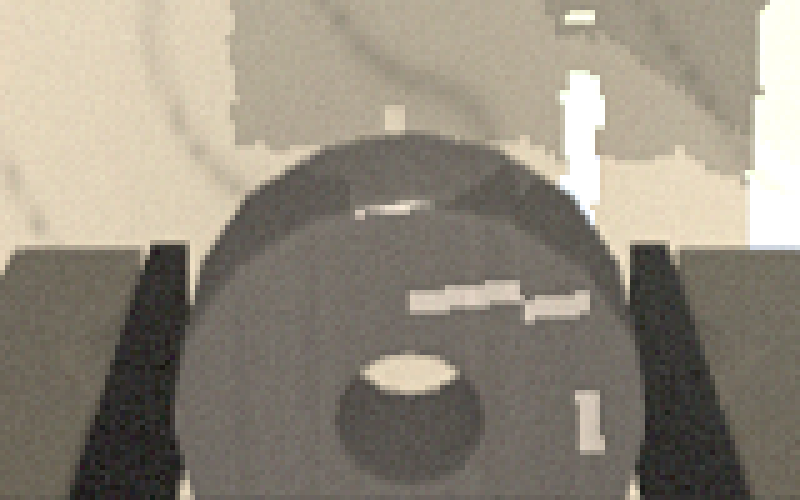

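```bash
python3 -c "
from look import *
o=get_obs();s=snapshot('wrist');C=cam(s,o)
d=onz(C,321.6,323.2,o['tool_pos'][2]+.0142)-o['tool_pos']
import copy
t0=np.array([.59185,-.12254,.13124]);o2={'tool_pos':t0,'orientation':np.array([-179.9356,.0099,-97.5288])}
C2=cam(s,o2);tip=onz(C2,319.3,314.3,.144)
print(d,tip,'goal tcp',tip-d, 'delta',tip-d-o['tool_pos'], proj(C2,tip-[0,0,.034]+[-.0003,-.002,0]))"
```

```text
[0.00046991 0.00199678 0.0142    ] [ 0.59282797 -0.12441809  0.144     ] goal tcp [ 0.59235806 -0.12641488  0.1298    ] delta [ 0.14098592 -0.3311588  -0.04429407] [319.86218082 280.0017558 ]
```

>>> jog_arm([
  [8,-19,0,0],
  [16,-37,0,0],
  [16,-37,0,0],
  [16,-37,0,0],
  [16,-37,0,0],
  [16,-37,0,0],
  [16,-37,0,0],
  [16,-37,0,0],
  [15,-36,0,0],
  [6,-17,0,0],
])

```text
clock: 8.1
tool_pos: [0.5938, -0.1294, 0.1731]
orientation: [179.8, -0.1, -97.7]
force: [1.6, 0.6, -2.1]
opening: 0.0427
```

>>> jog_arm([
  [0,0,-10,0],
  [0,0,0,0],
  [0,0,0,0],
  [0,0,0,0],
  [0,0,0,0],
  [0,0,0,0],
  [0,0,0,0],
  [0,0,0,0],
  [0,0,0,0],
  [0,0,0,0],
])

```text
clock: 8.93
tool_pos: [0.5933, -0.1254, 0.1655]
orientation: [-180.0, 0.0, -97.5]
force: [0.2, -0.8, -1.4]
opening: 0.0424
```

```bash
python3 -c "
from look import *
o,s,C=look('w5',(240,240,400,340),5)
S=snapshot('side');save(S,'s5.png');im=S['image'][220:310,310:410,::-1];cv2.imwrite('pics/s5z.png',(cv2.resize(im,None,fx=6,fy=6).astype(float)*1.6).clip(0,255).astype(np.uint8))
"
```

```text
8.9333 [ 0.5933 -0.1254  0.1655] [-1.7998e+02  1.0000e-02 -9.7530e+01] [ 0.19 -0.85 -1.42] 0.0424
```

View pics/w5z.png

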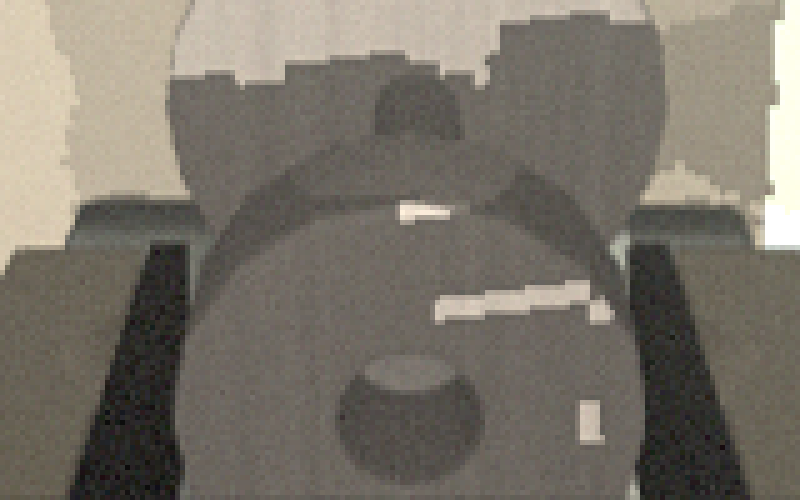

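View pics/s5z.png

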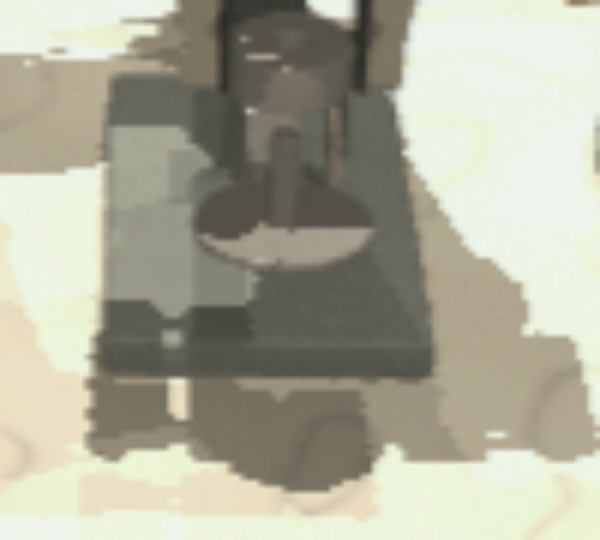

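```bash
python3 -c "
from look import *
o=get_obs();s=snapshot('wrist');C=cam(s,o);p=o['tool_pos'];print(p)
print(proj(C,[.5928-.0003,-.1244-.002,.110]),proj(C,[.5928,-.1244,.144]),'disc',onz(C,321.7,323.3,p[2]+.0142))"
```

```text
[ 0.59329086 -0.12551897  0.16541533]
[323.03829652 262.26351911] [323.14235048 287.91680529] disc [ 0.59369386 -0.1234808   0.17961533]
```

>>> jog_arm([
  [-1,-1,0,0],
  [0,0,-4,0],
  [0,0,-4,0],
  [0,0,-4,0],
  [0,0,-4,0],
  [0,0,-3,0],
  [0,0,-3,0],
  [0,0,-2,0],
  [0,0,0,0],
  [0,0,0,0],
])

```text
clock: 9.92
tool_pos: [0.5923, -0.1266, 0.1412]
orientation: [180.0, -0.0, -97.5]
force: [0.2, -0.2, -0.9]
opening: 0.0426
```

```bash
python3 -c "
from look import *
o,s,C=look('w6',(240,240,400,340),5)
S=snapshot('side');save(S,'s6.png');im=S['image'][220:310,310:410,::-1];cv2.imwrite('pics/s6z.png',(cv2.resize(im,None,fx=6,fy=6).astype(float)*1.6).clip(0,255).astype(np.uint8))
"
```

```text
9.9167 [ 0.5923 -0.1266  0.1412] [ 1.7999e+02 -1.0000e-02 -9.7540e+01] [ 0.16 -0.19 -0.87] 0.0426
```

View pics/w6z.png

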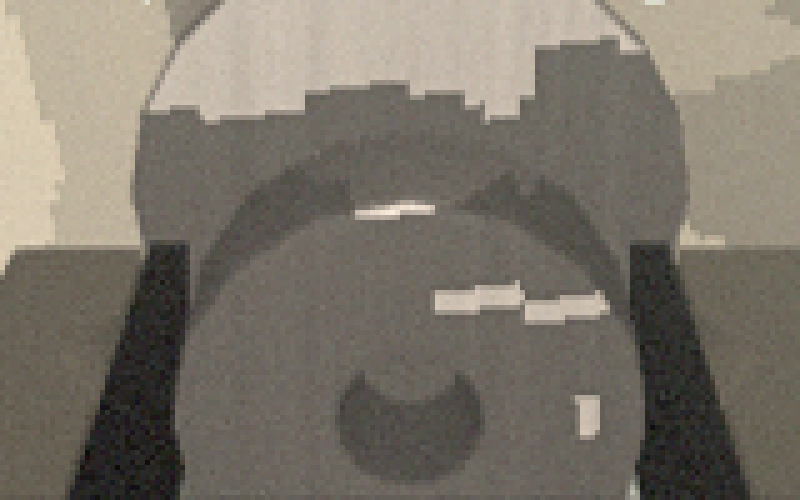

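View pics/s6z.png

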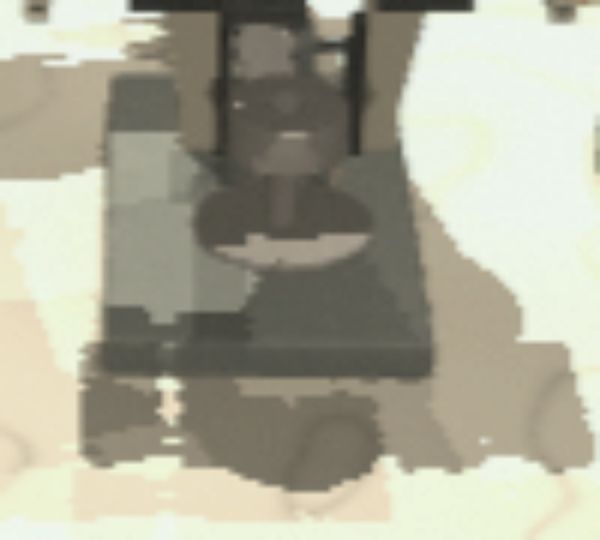

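The spigot tip shows centred in the bore, at zoom (411,402), and the pan hasn't moved. I'll continue down along the tilted spigot.

>>> jog_arm([
  [0,0,-4,0],
  [0,-0.2,-4,0],
  [0,-0.2,-4,0],
  [0,-0.3,-4,0],
  [0,-0.3,-3,0],
  [-0.2,-0.3,-2,0],
  [0,-0.2,-2,0],
  [0,0,0,0],
  [0,0,0,0],
  [0,0,0,0],
])

```text
clock: 10.85
tool_pos: [0.5923, -0.1281, 0.1185]
orientation: [-180.0, -0.0, -97.5]
force: [0.2, -0.4, -1.7]
opening: 0.0424
```

```bash
python3 -c "
from look import *
o,s,C=look('w7',(240,220,400,340),5)
S=snapshot('side');save(S,'s7.png');im=S['image'][220:310,310:410,::-1];cv2.imwrite('pics/s7z.png',(cv2.resize(im,None,fx=6,fy=6).astype(float)*1.6).clip(0,255).astype(np.uint8))
"
```

```text
10.85 [ 0.5923 -0.1281  0.1185] [-179.98   -0.    -97.54] [ 0.15 -0.45 -1.66] 0.0424
```

View pics/w7z.png

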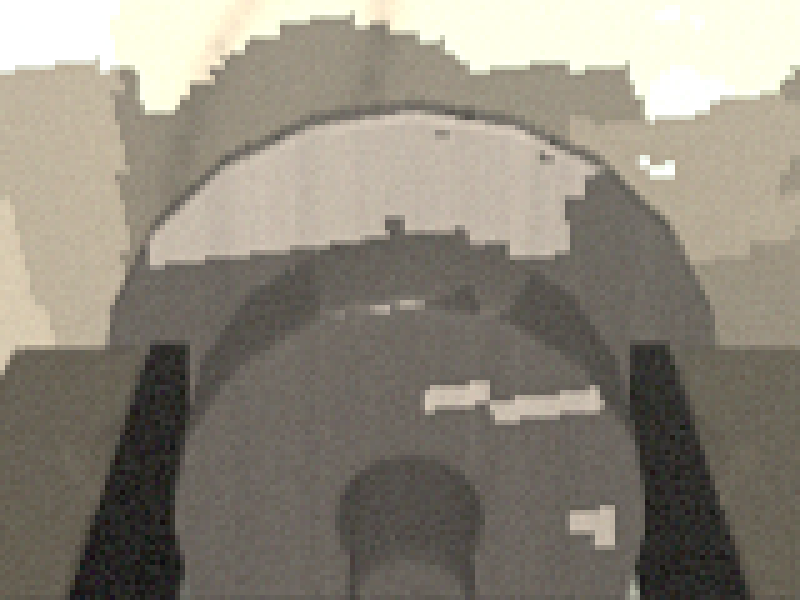

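View pics/s7z.png

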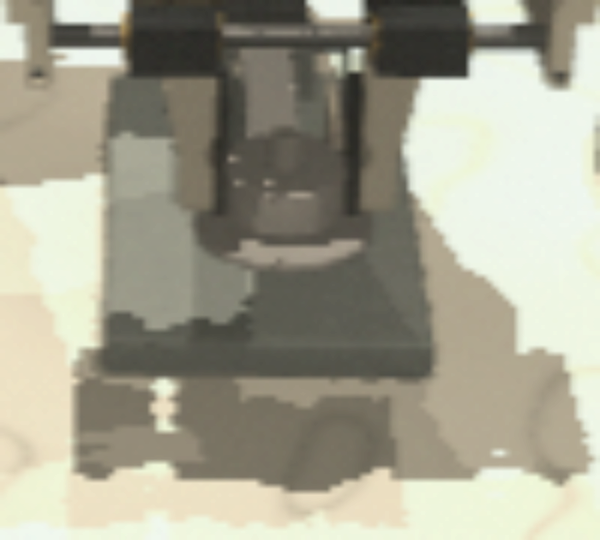

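>>> jog_arm([
  [0,-0.1,-1,0],
  [0,-0.1,-1,0],
  [0,0,-0.5,0],
  [0,0,-0.5,0],
  [0,0,0,0],
  [0,0,0,0],
  [0,0,0,0],
  [0,0,0,0],
  [0,0,0,0],
  [0,0,0,0],
])

```text
clock: 11.78
tool_pos: [0.5921, -0.1283, 0.1154]
orientation: [-180.0, 0.0, -97.5]
force: [0.4, -0.7, -1.6]
opening: 0.0423
```

```bash
python3 -c "
from look import *
o,s,C=look('w8',(240,220,400,340),5)"
```

```text
11.7833 [ 0.5921 -0.1283  0.1154] [-180.      0.    -97.54] [ 0.35 -0.7  -1.63] 0.0423
```

View pics/w8z.png

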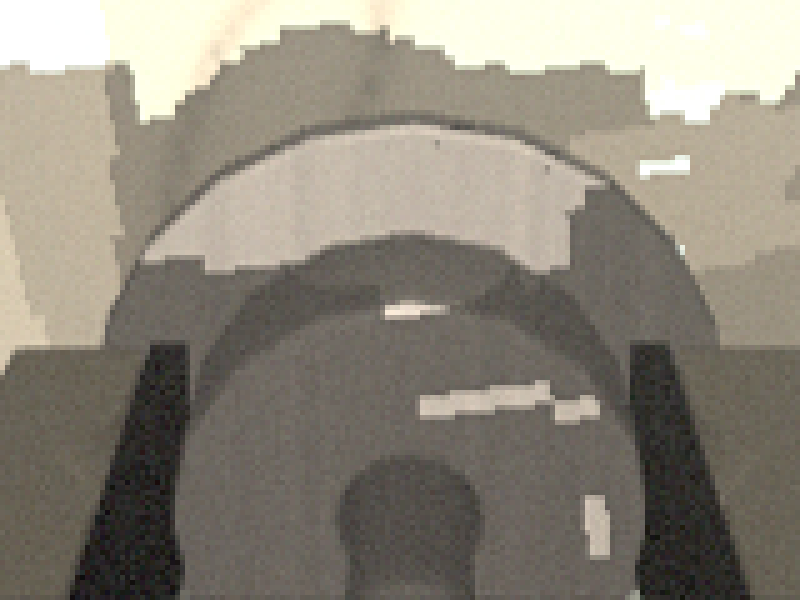

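>>> jog_arm([
  [0,0,-0.5,0],
  [0,0,0,0],
  [0,0,0,0],
  [0,0,0,0],
  [0,0,0,0],
  [0,0,0,0],
  [0,0,0,0],
  [0,0,0,0],
  [0,0,0,0],
  [0,0,0,0],
], fingers=62)

```text
clock: 12.67
tool_pos: [0.5921, -0.1283, 0.1148]
orientation: [-180.0, 0.0, -97.5]
force: [0.8, -0.1, -0.8]
opening: 0.0619
```

>>> jog_arm([
  [0,0,5,0],
  [0,0,10,0],
  [0,0,20,0],
  [0,0,20,0],
  [0,0,15,0],
  [0,0,0,0],
  [0,0,0,0],
  [0,0,0,0],
  [0,0,0,0],
  [0,0,0,0],
])

```text
clock: 13.5
tool_pos: [0.5917, -0.1283, 0.1842]
orientation: [179.9, -0.0, -97.5]
force: [0.7, 0.5, -0.6]
opening: 0.0618
```

```bash
python3 -c "
from look import *
o,s,C=look('w9',(220,180,420,340),4)
S=snapshot('side');save(S,'s9.png');im=S['image'][170:310,300:410,::-1];cv2.imwrite('pics/s9z.png',(cv2.resize(im,None,fx=4,fy=4).astype(float)*1.6).clip(0,255).astype(np.uint8))
"
```

```text
13.5 [ 0.5917 -0.1283  0.1842] [ 1.7993e+02 -1.0000e-02 -9.7550e+01] [ 0.74  0.53 -0.58] 0.0618
```

View pics/w9z.png

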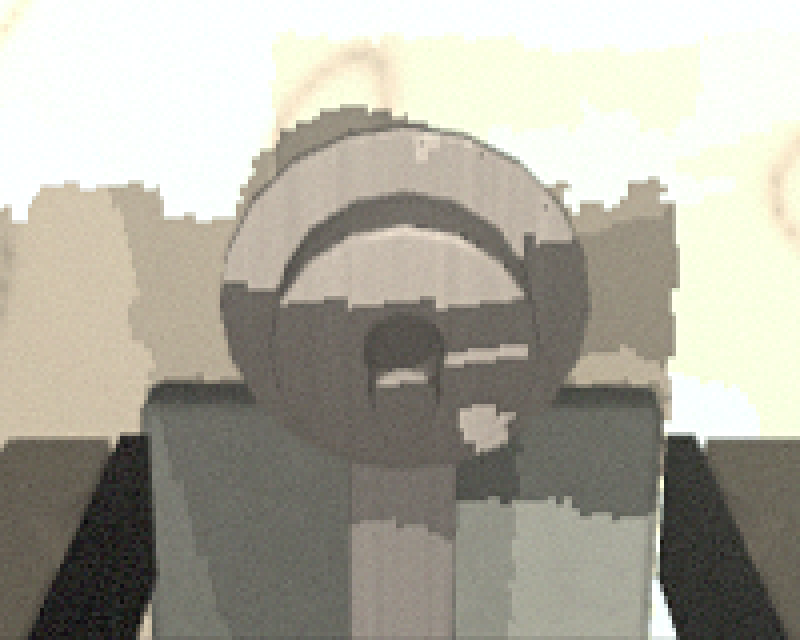

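View pics/s9z.png

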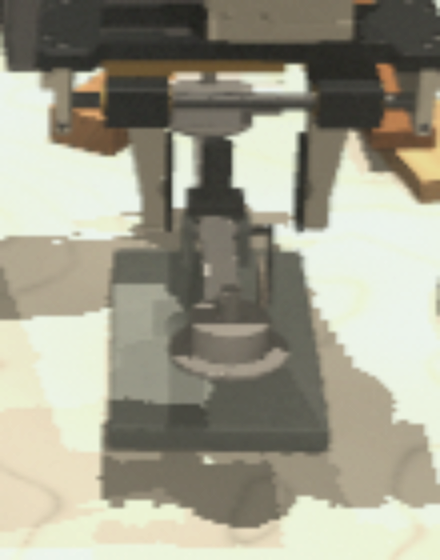

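The 200 lies flat on the pan. The beam is still hanger-low: the pan centre in the side view is at row ~257, as before. Next I'll turn so the jaws straddle the poise knob along the beam.

>>> jog_arm([
  [3,18,0,7],
  [3,18,0,7],
  [3,18,0,7],
  [3,18,0,7],
  [3,18,0,7],
  [3,18,0,7],
  [3,18,0,7],
  [3,18,0,7],
  [3,18,0,7],
  [2,15,0,7],
], fingers=40)

```text
clock: 14.43
tool_pos: [0.6212, 0.0499, 0.1844]
orientation: [180.0, 0.0, -27.2]
force: [0.5, -0.3, 0.5]
opening: 0.04
```

>>> jog_arm([
  [0,6,2,7],
  [0,0,2,7],
  [0,0,2,6],
  [0,0,0,0],
  [0,0,0,0],
  [0,0,0,0],
  [0,0,0,0],
  [0,0,0,0],
  [0,0,0,0],
  [0,0,0,0],
])

```text
clock: 15.27
tool_pos: [0.6211, 0.0546, 0.1907]
orientation: [180.0, 0.0, -7.6]
force: [0.7, -1.1, -0.3]
opening: 0.0403
```

```bash
python3 -c "
from look import *
o,s,C=look('w10')
S=snapshot('side');save(S,'s10.png')
for p in ([.621,.055,.141],[.5928,-.1244,.144],[.637,.2069,.124]):print(proj(C,p))
"
```

```text
15.2667 [0.6211 0.0546 0.1907] [ 1.80e+02  1.00e-02 -7.59e+00] [ 0.69 -1.15 -0.32] 0.0403
[321.49420244 268.5886988 ]
[614.89449768 276.9144963 ]
[ 94.48167781 264.88276726]
```

View pics/w10.png

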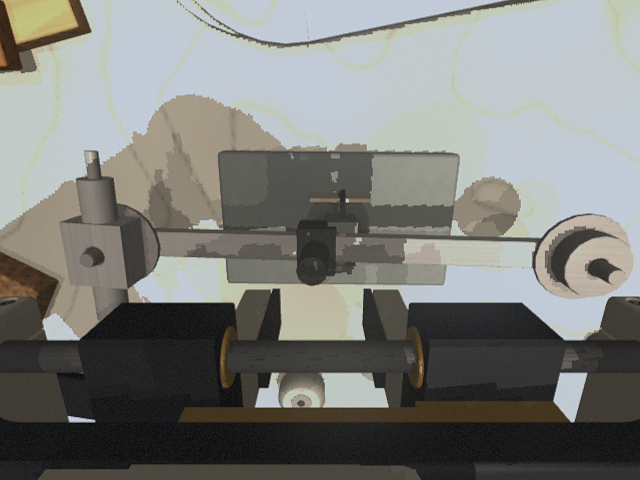

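The view shows the whole beam: hanger spigot tip (93,258), knob top (314,268), weight spigot tip (606,270), with the fingers centred on u≈322. The knob reads 2–4 mm in +y of the TCP, so I'll shift and look closer before straddling.

>>> jog_arm([
  [0,2.5,-10,0],
  [0,0,-10,0],
  [0,0,-10,0],
  [0,0,-10,0],
  [0,0,-4,0],
  [0,0,0,0],
  [0,0,0,0],
  [0,0,0,0],
  [0,0,0,0],
  [0,0,0,0],
])

```text
clock: 16.2
tool_pos: [0.6214, 0.0573, 0.1474]
orientation: [-180.0, -0.0, -7.5]
force: [-0.6, 0.7, -0.3]
opening: 0.0398
```

```bash
python3 -c "
from look import *
o,s,C=look('w11',(240,220,400,340),5)
"
```

```text
16.2 [0.6214 0.0573 0.1474] [-1.7998e+02 -5.0000e-02 -7.5400e+00] [-0.65  0.67 -0.35] 0.0398
```

View pics/w11z.png

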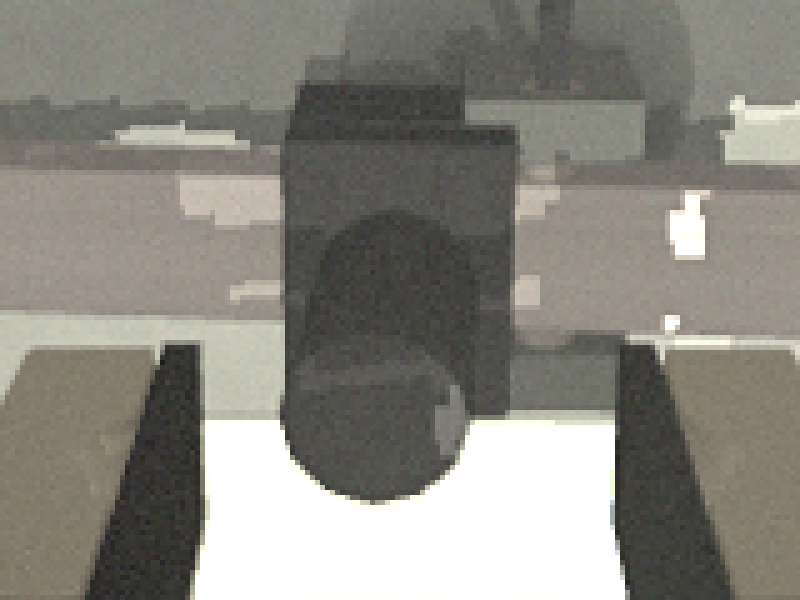

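>>> jog_arm([
  [0,3,-5,0],
  [0,0,-10,0],
  [0,0,-10,0],
  [0,0,-5,0],
  [0,0,0,0],
  [0,0,0,0],
  [0,0,0,0],
  [0,0,0,0],
  [0,0,0,0],
  [0,0,0,0],
], fingers=30)

```text
clock: 17.08
tool_pos: [0.6213, 0.0603, 0.1172]
orientation: [-180.0, -0.0, -7.5]
force: [0.0, 0.2, 0.7]
opening: 0.0298
```

```bash
python3 -c "
from look import *
o,s,C=look('w12',(240,220,400,340),5)
"
```

```text
17.0833 [0.6213 0.0603 0.1172] [-1.7998e+02 -3.0000e-02 -7.5400e+00] [0.01 0.18 0.68] 0.0298
```

View pics/w12z.png

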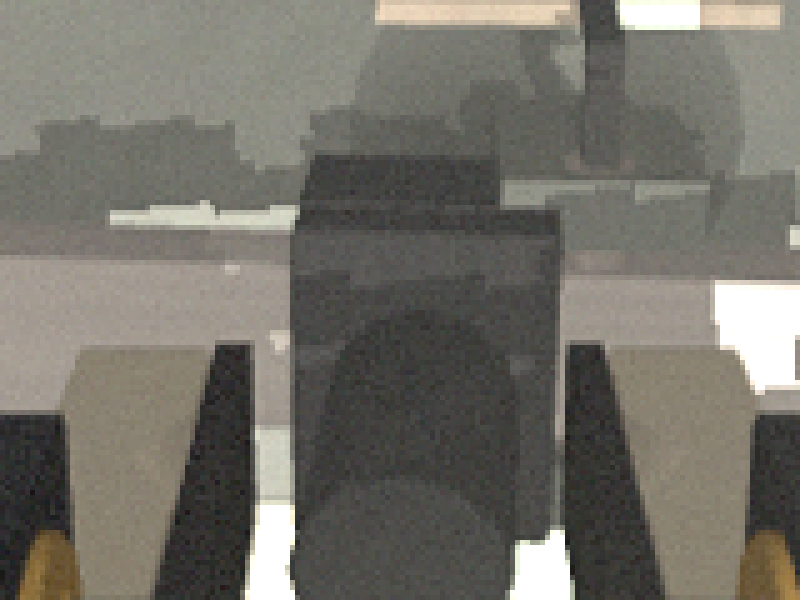

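>>> jog_arm([
  [0,0,0,0],
  [0,0,0,0],
  [-1.3,-10,0,0],
  [-1.7,-13,0,0],
  [-1.7,-13,0,0],
  [-1.7,-13,0,0],
  [-1.7,-13,0,0],
  [-1.7,-13,0,0],
  [-1.7,-12,0,0],
  [-1.3,-9,0,0],
], fingers=24)

```text
clock: 17.97
tool_pos: [0.6077, -0.0376, 0.1166]
orientation: [180.0, 0.0, -7.6]
force: [-0.7, 2.0, -1.7]
opening: 0.024
```

>>> jog_arm([
  [0,2,0,0],
  [0,0,10,0],
  [0,0,20,0],
  [0,0,20,0],
  [0,15,15,0],
  [2,20,10,0],
  [3,20,0,0],
  [3,20,0,0],
  [3,15,0,0],
  [2,0,0,0],
], fingers=30)

```text
clock: 18.8
tool_pos: [0.6218, 0.059, 0.1925]
orientation: [-180.0, -0.1, -7.4]
force: [0.3, 0.2, 0.3]
opening: 0.03
```

```bash
python3 -c "
from look import *
o,s,C=look('w13')
S=snapshot('side');save(S,'s13.png');im=S['image'][170:310,300:410,::-1];cv2.imwrite('pics/s13z.png',(cv2.resize(im,None,fx=4,fy=4).astype(float)*1.6).clip(0,255).astype(np.uint8))
"
```

```text
18.8 [0.6218 0.059  0.1925] [-1.7998e+02 -5.0000e-02 -7.3900e+00] [0.28 0.21 0.26] 0.03
```

View pics/w13.png

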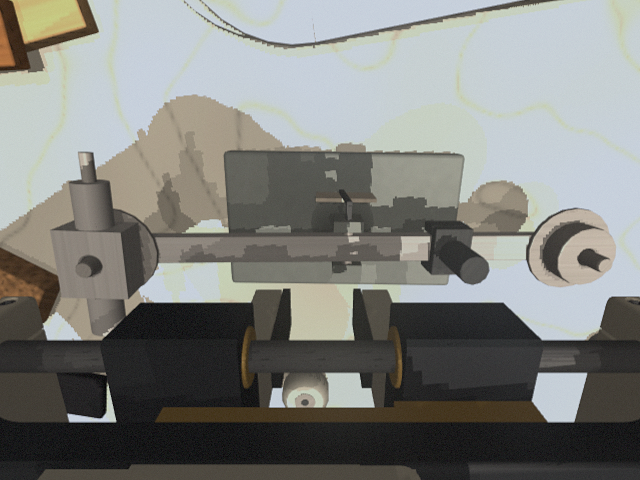

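View pics/s13z.png

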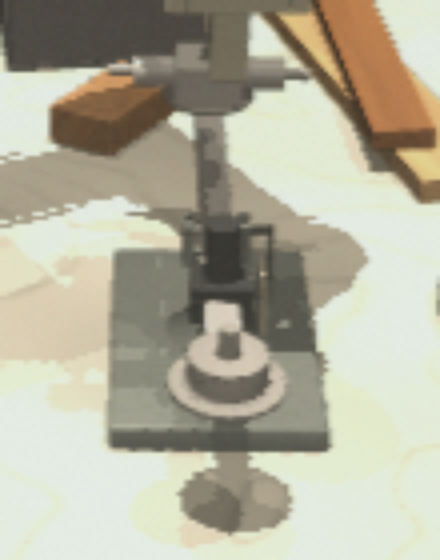

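The beam swung weight-low with the poise near +0.08, so the 200 alone is enough. I'll measure the angle from the wrist views, w10 at the −0.06 stop against w13.

```bash
python3 -c "
import cv2,numpy as np
for n in('w10','w13'):
    a=cv2.imread(f'pics/{n}.png')
    l=cv2.resize(a[215:305,40:170],None,fx=5,fy=5,interpolation=0);r=cv2.resize(a[215:305,510:640],None,fx=5,fy=5,interpolation=0)
    cv2.imwrite(f'pics/{n}lr.png',(np.vstack([l,r])[:, :].astype(float)*1.6).clip(0,255)[:, :].astype(np.uint8)[::1])
" ; python3 -c "
import cv2,numpy as np
ims=[cv2.imread(f'pics/{n}lr.png') for n in('w10','w13')]
a=np.hstack(ims);cv2.imwrite('pics/cmp1.png',cv2.resize(a,(800,554)));print(a.shape)"
```

```text
(900, 1300, 3)
```

View pics/cmp1.png

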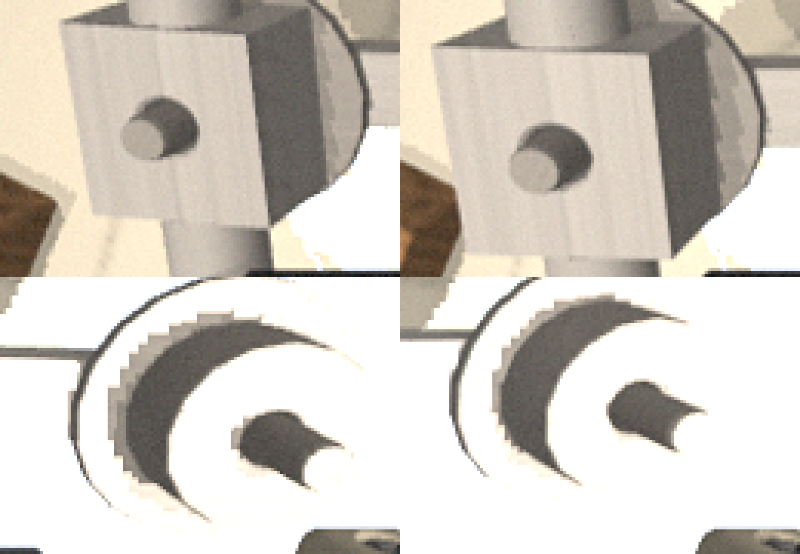

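```bash
cat > ang.py <<'E'
from h import *
from scipy.optimize import brentq
s=snapshot('wrist')
def st(pos,yaw,uh,uw,th):
    C=cam(s,{'tool_pos':np.array(pos),'orientation':np.array([180,0,yaw])})
    zc=.09+.044*np.cos(th)
    H=onz(C,*uh,zc+.17*np.sin(th));W=onz(C,*uw,zc-.17*np.sin(th))
    ax=(H-W)[:2];L=np.hypot(*ax);ax/=L
    piv=(H+W)[:2]/2+ax*.044*np.sin(th)
    return piv,L,ax,H,W
E
python3 - <<'E'
from ang import *
p0,L,ax,H,W=st([.6211,.0546,.1907],-7.59,(87.1,260.5),(616.9,277.4),-.06);print(p0,L,ax,H,W)
b=([.6218,.059,.1925],-7.39,(84.2,270.6),(606.8,264.7))
for th in(-.06,-.03,0,.03,.06):
    p,L,a,H,W=st(*b,th);print(th,p,L,(p-p0)@ax)
E
```

```text
[0.6161711 0.0400802] 0.3399254691645708 [0.1419399  0.98987528] [0.64067009 0.21093381 0.12372694] [ 0.5924211  -0.12555001  0.1441147 ]
-0.06 [0.6176226  0.05014316] 0.33807795877315344 0.010167108850167465
-0.03 [0.61729096 0.04751457] 0.3385578068275692 0.007518052451728661
0 [0.61697466 0.04487982] 0.33914885067976486 0.004865086480473631
0.03 [0.61667382 0.04224074] 0.33985038228553904 0.0022100239262113396
0.06 [0.61638839 0.03959917] 0.34066139056086725 -0.0004453154793014754
```

Run:
```python
from ang import *
p0=np.array([.61617,.04008]);ax=np.array([.1419,.98988])
for pos,yaw,uv,th in(([.6218,.059,.1925],-7.39,(474,267),.06),([.6211,.0546,.1907],-7.59,(313.5,267.5),-.06)):
    C=cam(s,{'tool_pos':np.array(pos),'orientation':np.array([180,0,yaw])})
    p=.05
    for _ in range(5):
        K=onz(C,*uv,.141-p*th);d=K[:2]-p0;p=-(d@ax)-.051*th
    print('poise',p,'lateral',d@np.array([ax[1],-ax[0]]))
```

```text
poise 0.07481206938994703 lateral 0.0027087913393513434
poise -0.017381611864730518 lateral 0.0029840107570293173
```

>>> jog_arm([
  [-2,-16,0,0],
  [-2,-16,0,0],
  [-2,-16,0,0],
  [-2,-16,0,0],
  [-3,-16,0,0],
  [-3,-16,-5,0],
  [0,0,-10,0],
  [0,0,-15,0],
  [0,0,-10,0],
  [0,0,0,0],
], fingers=38)

```text
clock: 19.83
tool_pos: [0.6056, -0.0405, 0.1491]
orientation: [179.9, 0.2, -7.6]
force: [0.0, -0.8, -0.9]
opening: 0.0382
```

```bash
python3 -c "
from look import *
o,s,C=look('w14',(240,220,400,340),5)
"
```

```text
19.8333 [ 0.6056 -0.0405  0.1491] [179.95   0.24  -7.61] [ 0.05 -0.82 -0.86] 0.0382
```

View pics/w14z.png

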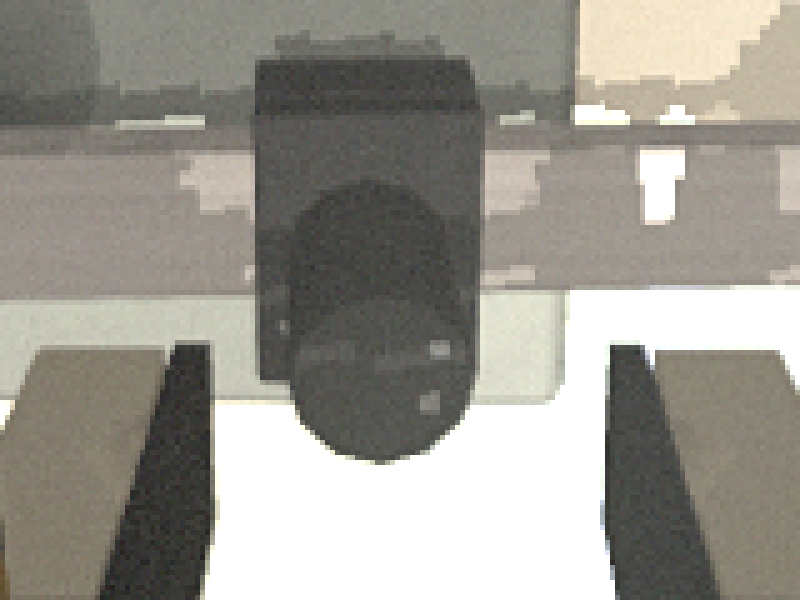

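>>> jog_arm([
  [2.5,2.5,-6,0],
  [0,0,-10,0],
  [0,0,-10,0],
  [0,0,-6,0],
  [0,0,0,0],
  [0,0,0,0],
  [0,0,0,0],
  [0,0,0,0],
  [0,0,0,0],
  [0,0,0,0],
], fingers=24)

```text
clock: 20.72
tool_pos: [0.61, -0.0373, 0.1202]
orientation: [-180.0, -0.0, -7.5]
force: [0.4, 1.2, 0.3]
opening: 0.0238
```

>>> jog_arm([
  [0.7,5,0,0],
  [0.7,5,0,0],
  [0.7,5,0,0],
  [0.7,5,0,0],
  [0.7,5,0,0],
  [0.7,5,0,0],
  [0.7,5,0,0],
  [0.7,5,0,0],
  [0.5,4,0,0],
  [0.4,3,0,0],
])

```text
clock: 21.55
tool_pos: [0.6164, 0.0104, 0.1198]
orientation: [-180.0, 0.0, -7.5]
force: [0.8, -1.4, 1.1]
opening: 0.0237
```

>>> jog_arm([
  [0,0,0,0],
  [0,-2,0,0],
  [0,0,5,0],
  [0,0,15,0],
  [0,0,20,0],
  [1,10,20,0],
  [2,16,15,0],
  [2,16,0,0],
  [1,5,0,0],
  [0,0,0,0],
], fingers=30)

```text
clock: 22.38
tool_pos: [0.6223, 0.0558, 0.1946]
orientation: [-180.0, 0.0, -7.5]
force: [-0.8, -0.6, -0.9]
opening: 0.0299
```

>>> jog_arm([
  [0,0,0,0],
  [0,0,0,0],
  [0,0,0,0],
  [0,0,0,0],
  [0,0,0,0],
  [0,0,0,0],
  [0,0,0,0],
  [0,0,0,0],
  [0,0,0,0],
  [0,0,0,0],
])

```text
clock: 23.22
tool_pos: [0.6223, 0.0547, 0.1948]
orientation: [180.0, -0.0, -7.5]
force: [-0.3, -1.1, -0.2]
opening: 0.0302
```

```bash
cat > lr.py <<'E'
from look import *
import sys
n=sys.argv[1]
o,s,C=look(n)
S=snapshot('side');save(S,n.replace('w','s')+'.png')
a=s['image'][:,:,::-1]
l=cv2.resize(a[225:295,50:180],None,fx=6,fy=6,interpolation=0);r=cv2.resize(a[225:295,510:640],None,fx=6,fy=6,interpolation=0)
r=(r*.9).astype(np.uint8);l=(l*1.5).clip(0,255).astype(np.uint8)
m=cv2.resize(a[225:295,270:500],(780,237),interpolation=0)
cv2.imwrite(f'pics/{n}lr.png',np.vstack([l,r])[:,:]) ; cv2.imwrite(f'pics/{n}m.png',m)
E
python3 lr.py w15
```

```text
23.2167 [0.6223 0.0547 0.1948] [180.    -0.    -7.54] [-0.31 -1.11 -0.21] 0.0302
```

View pics/w15.png

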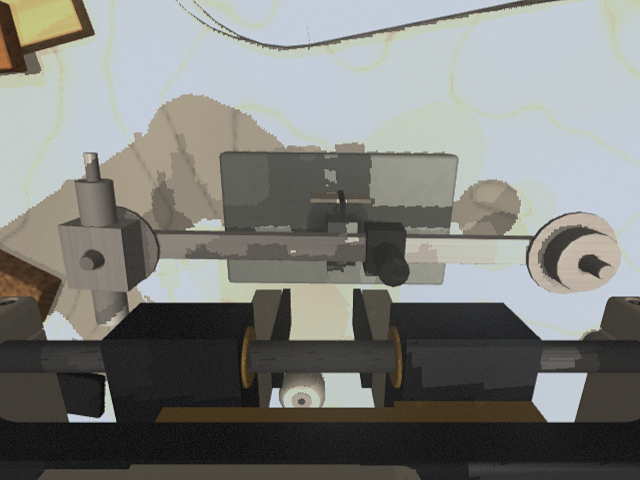

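View pics/w15lr.png

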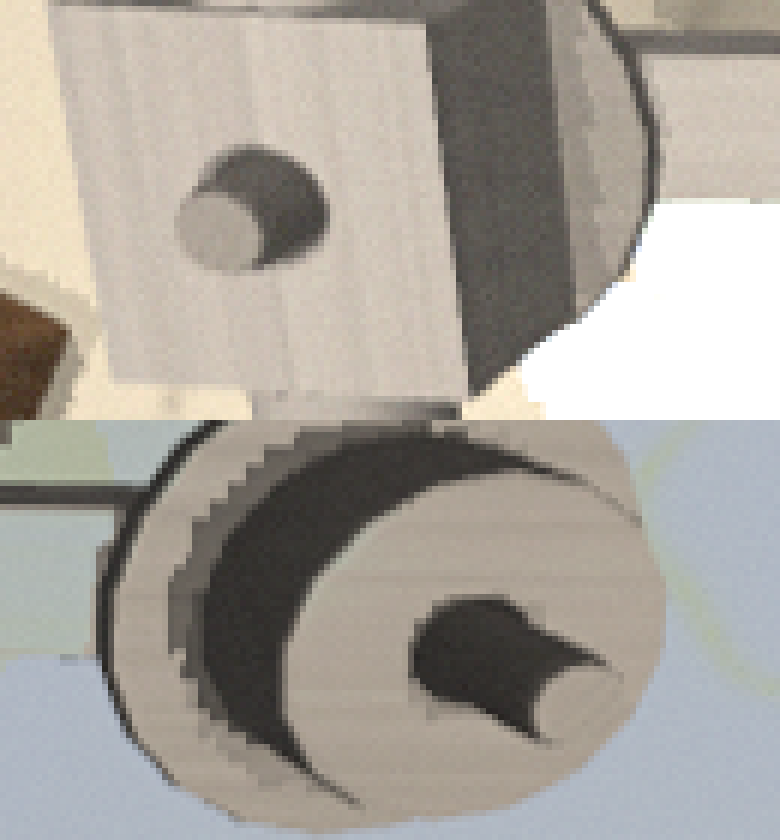

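```bash
cat > ev.py <<'E'
from ang import *
p0=np.array([.61617,.04008]);ax=np.array([.1419,.98988])
def ev(pos,yaw,uh,uw,uk,dp=0):
    f=lambda th:(st(pos,yaw,uh,uw,th)[0]-p0)@ax
    th=brentq(f,-.2,.2)
    C=cam(s,{'tool_pos':np.array(pos),'orientation':np.array([180,0,yaw])});p=0
    for _ in range(5):
        K=onz(C,*uk,.141-p*th);d=K[:2]-p0;p=-(d@ax)-.051*th
    print('theta',th,'L',st(pos,yaw,uh,uw,th)[1],'poise',p,'g',200+120*p/.17, 'knob',K, 'lat offs',(st(pos,yaw,uh,uw,th)[0]-p0)@np.array([ax[1],-ax[0]]))
E
python3 -c "
from ev import *
ev([.6223,.0547,.1948],-7.54,(86.1,262.9),(605.7,271.5),(396.5,271))
ev([.6211,.0546,.1907],-7.59,(86.6,260),(616.4,276.9),(313.5,267.5))
ev([.6218,.059,.1925],-7.39,(83.7,270.1),(606.3,264.2),(474,267))
"
```

```text
theta -0.009791685003266144 L 0.34059522626267047 poise 0.03252679704646548 g 222.96009203279917 knob [0.61287572 0.00819739 0.14131849] lat offs 0.0006045268828969087
theta -0.056302425456616324 L 0.33990634492598765 poise -0.017569736018101703 g 187.59783339898704 knob [0.62204555 0.05988788 0.14001078] lat offs 0.00033123528343713133
theta 0.0588192638374319 L 0.3404451007013557 poise 0.07483150658133252 g 252.82223993976413 knob [ 0.60784079 -0.037353    0.13659847] lat offs 0.0006233136383175085
```

Run:
```python
import cv2,numpy as np
r=[]
for n in('s10','s13','s15'):
    a=cv2.imread(f'pics/{n}.png');r.append(cv2.resize(a[235:285,335:385],None,fx=5,fy=8,interpolation=cv2.INTER_CUBIC))
cv2.imwrite('pics/cmps.png',(np.hstack(r)*1.4).clip(0,255).astype(np.uint8))
```

```text
(no output)
```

View pics/cmps.png

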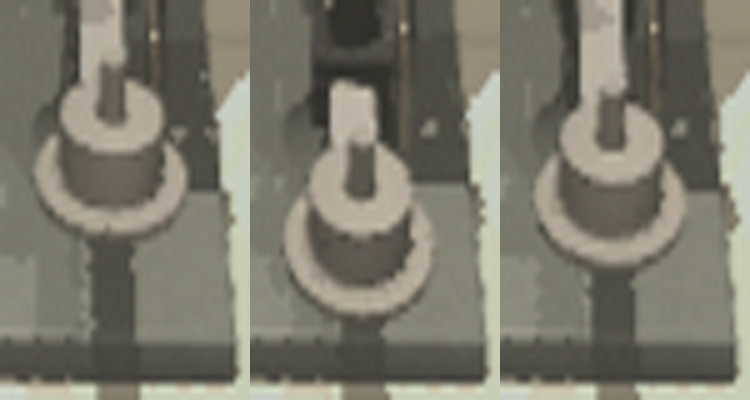

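Both views agree: about −0.0115 rad from the wrist and −0.015 from the side, so roughly 3 g short. I'll push the poise about 4.5 mm towards the weight pan.

>>> jog_arm([
  [-1,-10,0,0],
  [-2,-15,0,0],
  [-2,-15,-5,0],
  [-1,-5,-15,0],
  [0,0,-20,0],
  [0,0,-20,0],
  [0,0,-10,0],
  [0,0,-5,0],
  [0,0,0,0],
  [0,0,0,0],
])

```text
clock: 24.2
tool_pos: [0.6167, 0.0094, 0.1204]
orientation: [180.0, -0.0, -7.5]
force: [0.7, -0.1, -0.3]
opening: 0.0298
```

```bash
python3 -c "
from look import *
o,s,C=look('w16',(240,220,400,340),5)
"
```

```text
24.2 [0.6167 0.0094 0.1204] [ 1.7999e+02 -3.0000e-02 -7.5400e+00] [ 0.68 -0.11 -0.34] 0.0298
```

View pics/w16z.png

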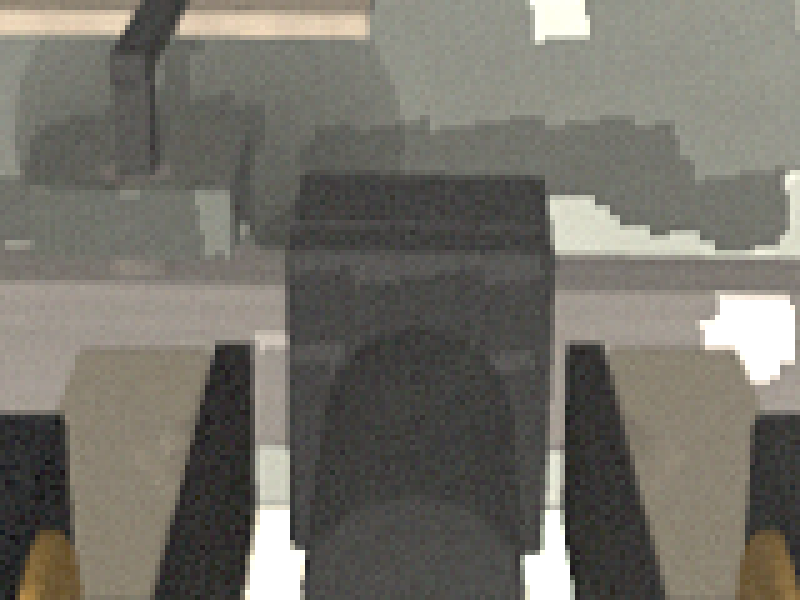

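>>> jog_arm([
  [0,0,0,0],
  [0,0,0,0],
  [-0.2,-1.3,0,0],
  [-0.2,-1.3,0,0],
  [-0.2,-1.3,0,0],
  [-0.2,-1.3,0,0],
  [-0.1,-1.2,0,0],
  [0,0,0,0],
  [0,0,0,0],
  [0,0,0,0],
], fingers=24)

```text
clock: 25.08
tool_pos: [0.6153, 0.0032, 0.1198]
orientation: [180.0, 0.0, -7.5]
force: [0.6, 1.0, 0.1]
opening: 0.0239
```

>>> jog_arm([
  [0.2,1.9,0,0],
  [0,0,0,0],
  [0,0,5,0],
  [0,0,15,0],
  [0,0,20,0],
  [1,10,20,0],
  [2,20,15,0],
  [2,15,0,0],
  [1,5,0,0],
  [0,0,0,0],
], fingers=30)

```text
clock: 25.92
tool_pos: [0.6215, 0.0564, 0.1946]
orientation: [-180.0, 0.0, -7.5]
force: [1.2, 0.2, -0.4]
opening: 0.0298
```

>>> jog_arm([
  [0,0,0,0],
  [0,0,0,0],
  [0,0,0,0],
  [0,0,0,0],
  [0,0,0,0],
  [0,0,0,0],
  [0,0,0,0],
  [0,0,0,0],
  [0,0,0,0],
  [0,0,0,0],
])

```text
clock: 26.75
tool_pos: [0.6216, 0.0553, 0.1948]
orientation: [-180.0, -0.0, -7.5]
force: [1.5, 0.2, 0.4]
opening: 0.03
```

```bash
python3 lr.py w17
python3 - <<'E'
import cv2,numpy as np
r=[]
for n in('s10','s13','s17'):
    a=cv2.imread(f'pics/{n}.png');r.append(cv2.resize(a[235:285,335:385],None,fx=5,fy=8,interpolation=cv2.INTER_CUBIC))
cv2.imwrite('pics/cmps2.png',(np.hstack(r)*1.4).clip(0,255).astype(np.uint8))
E
```

```text
26.75 [0.6216 0.0553 0.1948] [-180.     -0.     -7.54] [1.49 0.25 0.39] 0.03
```

View pics/w17lr.png

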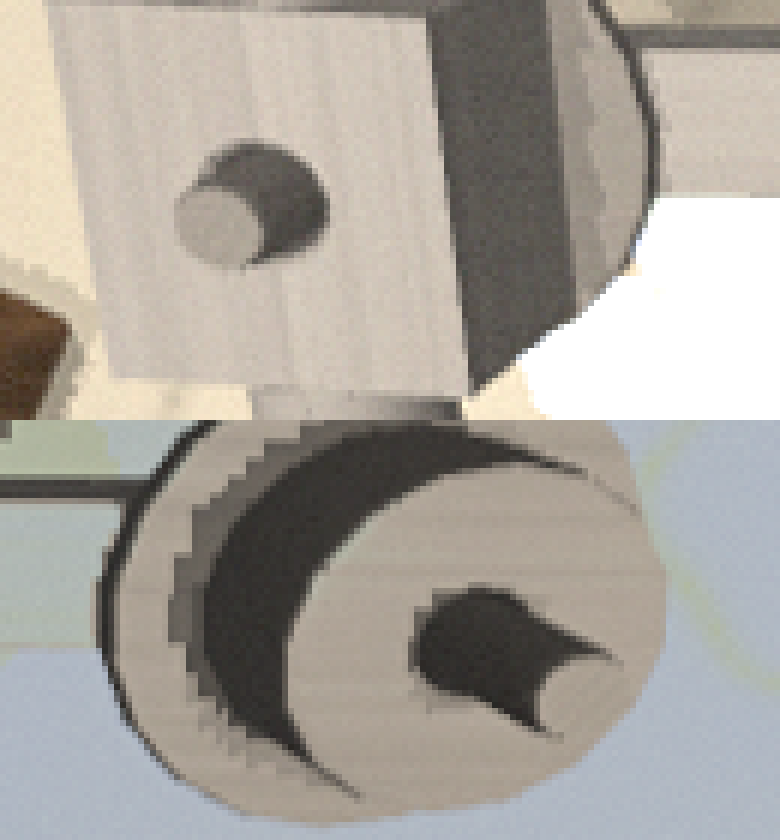

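View pics/cmps2.png

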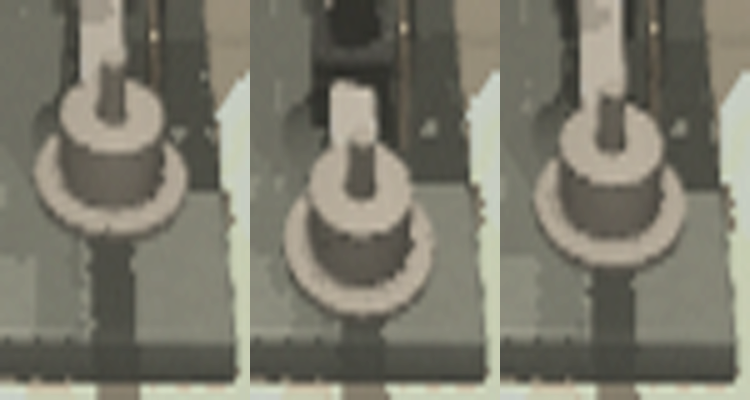

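View pics/w17m.png

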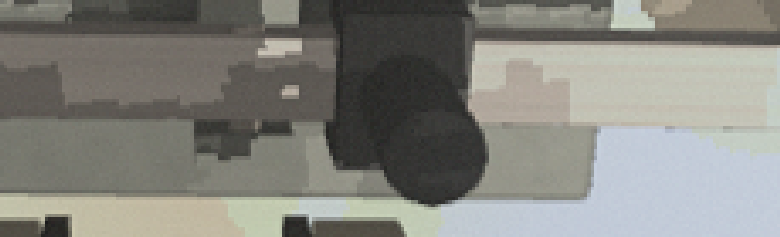

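```bash
python3 -c "
from ev import *
ev([.6223,.0547,.1948],-7.54,(86.1,262.9),(605.7,271.5),(396.5,271))
ev([.6216,.0553,.1948],-7.54,(86.1,262.0),(606.2,270.3),(397.7,270.2))
"
python3 - <<'E'
import cv2,numpy as np
r=[]
for n in('w15','w17'):
    a=cv2.imread(f'pics/{n}.png')[210:295,320:450];r.append(cv2.resize(a,None,fx=3,fy=3,interpolation=0))
cv2.imwrite('pics/kk.png',np.hstack(r))
E
```

```text
theta -0.009791678327106723 L 0.3405952260085521 poise 0.03252679609639047 g 222.96009136215798 knob [0.61287572 0.00819739 0.14131849] lat offs 0.0006045284665998683
theta -0.005483604855558582 L 0.34070456603677 poise 0.03256651890550205 g 222.9881309921191 knob [0.61256287 0.00798015 0.14117858] lat offs 0.000563438798502421
```

View pics/kk.png

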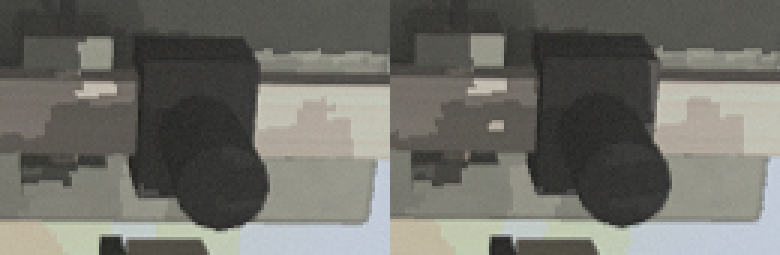

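```bash
cat > plate.py <<'E'
import cv2,numpy as np
def plate(n):
    g=cv2.GaussianBlur(cv2.imread(f'pics/{n}.png',0).astype(float),(3,3),0)
    out=[]
    for lo,hi,sg in((212,234,-1),(448,472,1)):
        p=[]
        for r in range(165,190):
            d=np.abs(np.diff(g[r,lo:hi]));d=np.where(d>d.max()*.5,d,0);p.append(lo+.5+(d*np.arange(len(d))).sum()/d.sum())
        out.append((np.median(p),np.std(p)))
    return out
if __name__=='__main__':
    for n in('w10','w13','w15','w17'):print(n,np.round(plate(n),2).tolist())
E
python3 plate.py
```

```text
w10 [[218.89, 0.58], [458.12, 1.35]]
w13 [[224.14, 0.52], [461.94, 0.97]]
w15 [[220.13, 0.57], [456.89, 1.96]]
w17 [[220.89, 0.51], [457.08, 1.98]]
```

>>> jog_arm([
  [-1,-10,0,0],
  [-2,-15,0,0],
  [-2,-15,-5,0],
  [-1,-10,-15,0],
  [0,0,-20,0],
  [0,0,-20,0],
  [0,0,-10,0],
  [0,0,-5,0],
  [0,0,0,0],
  [0,0,0,0],
])

```text
clock: 27.73
tool_pos: [0.616, 0.0049, 0.1203]
orientation: [180.0, -0.0, -7.5]
force: [-0.6, 1.0, 0.8]
opening: 0.0299
```

>>> jog_arm([
  [0,0,0,0],
  [0,0,0,0],
  [-0.1,-1,0,0],
  [-0.2,-1,0,0],
  [-0.1,-1,0,0],
  [-0.2,-1,0,0],
  [-0.1,-1,0,0],
  [-0.1,-0.4,0,0],
  [0,0,0,0],
  [0,0,0,0],
], fingers=24)

```text
clock: 28.57
tool_pos: [0.6148, -0.0002, 0.1198]
orientation: [180.0, 0.0, -7.5]
force: [0.5, 1.1, -0.6]
opening: 0.0241
```

>>> jog_arm([
  [0,0,0,0],
  [0.2,1.9,0,0],
  [0,0,5,0],
  [0,0,15,0],
  [0,0,20,0],
  [1,10,20,0],
  [2,20,15,0],
  [2,15,0,0],
  [1,10,0,0],
  [0,0,0,0],
], fingers=30)

```text
clock: 29.4
tool_pos: [0.6208, 0.0584, 0.1945]
orientation: [-180.0, 0.0, -7.5]
force: [-0.3, -1.0, -1.1]
opening: 0.0301
```

>>> jog_arm([
  [0,0,0,0],
  [0,0,0,0],
  [0,0,0,0],
  [0,0,0,0],
  [0,0,0,0],
  [0,0,0,0],
  [0,0,0,0],
  [0,0,0,0],
  [0,0,0,0],
  [0,0,0,0],
])

```text
clock: 30.23
tool_pos: [0.621, 0.0567, 0.1948]
orientation: [-180.0, 0.0, -7.5]
force: [0.2, -0.5, -0.2]
opening: 0.0299
```

```bash
python3 lr.py w18
python3 - <<'E'
import cv2,numpy as np
r=[]
for n in('s10','s13','s18'):
    a=cv2.imread(f'pics/{n}.png');r.append(cv2.resize(a[235:285,335:385],None,fx=5,fy=8,interpolation=cv2.INTER_CUBIC))
cv2.imwrite('pics/cmps3.png',(np.hstack(r)*1.4).clip(0,255).astype(np.uint8))
E
python3 -c "
from plate import *
print(plate('w18'))"
```

```text
30.2333 [0.621  0.0567 0.1948] [-180.      0.     -7.54] [ 0.25 -0.54 -0.2 ] 0.0299
[(np.float64(222.1233905579399), np.float64(0.6248308294972283)), (np.float64(458.15), np.float64(1.142934352894782))]
```

View pics/w18lr.png

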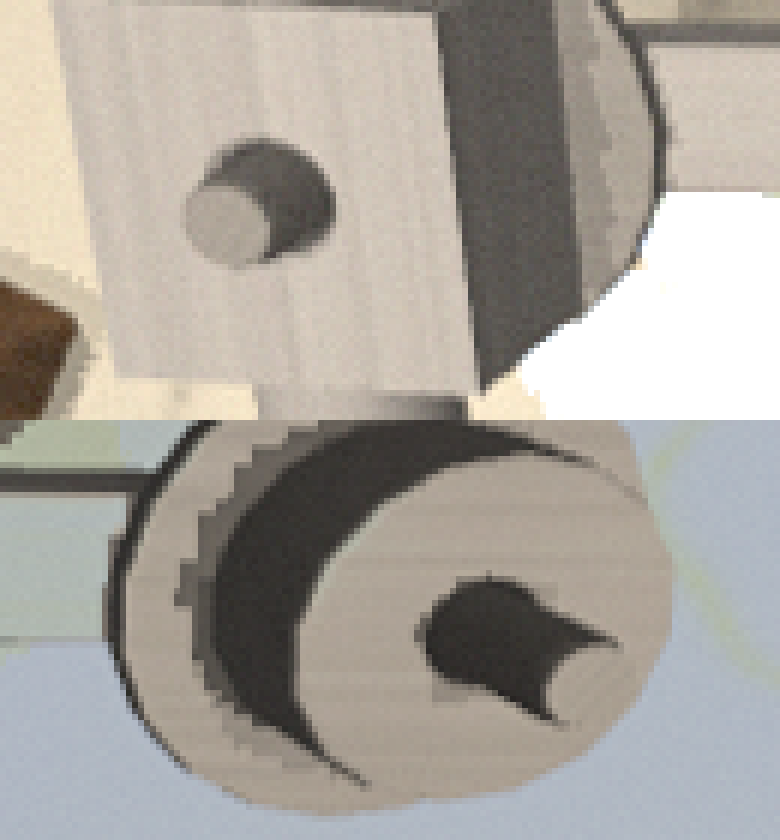

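View pics/cmps3.png

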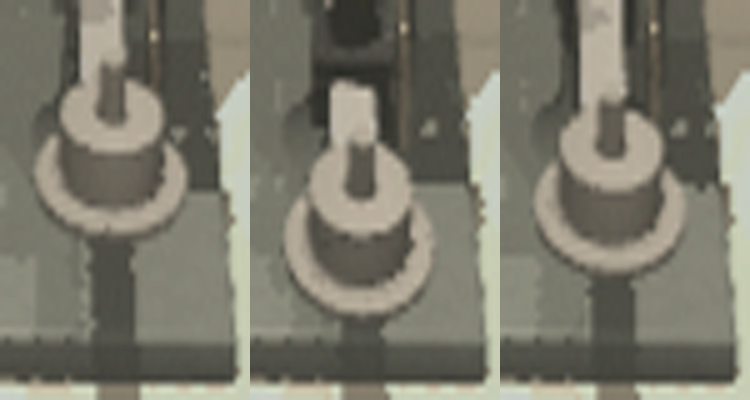

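View pics/w18m.png

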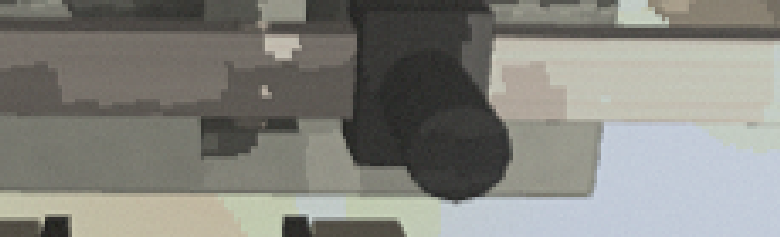

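```bash
python3 -c "
from ev import *
ev([.6210,.0567,.1948],-7.54,(87.3,261.8),(607.7,268.2),(405.2,269.3))
"
python3 - <<'E'
# side view: vertical shift of weight pan patch vs stops, by subpixel template matching on upscaled images
import cv2,numpy as np
def shift(a,b,box):
    x0,y0,x1,y1=box
    t=cv2.resize(a[y0:y1,x0:x1],None,fx=8,fy=8,interpolation=cv2.INTER_CUBIC)
    m=12
    w=cv2.resize(b[y0-m:y1+m,x0-4:x1+4],None,fx=8,fy=8,interpolation=cv2.INTER_CUBIC)
    r=cv2.matchTemplate(w,t,cv2.TM_CCOEFF_NORMED);_,v,_,l=cv2.minMaxLoc(r);return l[0]/8-4,l[1]/8-m,round(v,3)
I={n:cv2.imread(f'pics/{n}.png') for n in('s10','s13','s15','s17','s18')}
for box in((341,243,374,265),(345,243,368,262)):
    for n in I:print(n,shift(I['s10'],I[n],box), shift(I['s13'],I[n],(box[0],box[1]+9,box[2],box[3]+9)))
E
```

```text
theta 0.001249654102088391 L 0.34068411270426746 poise 0.03569667135958895 g 225.19765037147454 knob [0.61185836 0.00457208 0.14095539] lat offs 0.0005863630486294104
s10 (0.0, 0.0, 1.0) (0.25, -9.5, 0.826)
s13 (-0.25, 9.5, 0.827) (0.0, 0.0, 0.998)
s15 (-0.125, 3.375, 0.937) (0.125, -6.0, 0.884)
s17 (-0.125, 3.625, 0.935) (0.125, -5.75, 0.886)
s18 (-0.125, 4.25, 0.927) (0.125, -5.125, 0.896)
s10 (0.0, 0.0, 0.998) (0.25, -9.5, 0.862)
s13 (-0.25, 9.5, 0.862) (0.0, 0.0, 0.998)
s15 (-0.125, 3.375, 0.954) (0.125, -6.0, 0.927)
s17 (-0.125, 3.625, 0.952) (0.125, -5.75, 0.93)
s18 (-0.125, 4.25, 0.954) (0.125, -5.125, 0.934)
```

>>> jog_arm([
  [0,0,0,0],
  [0,0,0,0],
  [0,0,0,0],
  [0,0,0,0],
  [0,0,0,0],
  [0,0,0,0],
  [0,0,0,0],
  [0,0,0,0],
  [0,0,0,0],
  [0,0,0,0],
])

```text
clock: 31.22
tool_pos: [0.621, 0.0567, 0.1948]
orientation: [180.0, 0.0, -7.5]
force: [-0.7, 0.5, -0.3]
opening: 0.03
```

```bash
python3 lr.py w19
cat > sd.py <<'E'
import cv2,numpy as np,sys
def shift(a,b,box,my=12):
    x0,y0,x1,y1=box;k=16
    f=lambda z:cv2.resize(z,None,fx=k,fy=k,interpolation=cv2.INTER_CUBIC)
    t=f(a[y0:y1,x0:x1]);w=f(b[y0-my:y1+my,x0-3:x1+3])
    r=cv2.matchTemplate(w,t,cv2.TM_CCOEFF_NORMED);_,v,_,l=cv2.minMaxLoc(r);return l[1]/k-my,round(v,3)
I={n:cv2.imread(f'pics/{n}.png') for n in('s0','s10','s13','s18',sys.argv[1]) if 1 and cv2.imread(f'pics/{n}.png') is not None}
for box in((341,243,374,265),(349,240,364,258)):
    for n in I:
        a,b=shift(I['s10'],I[n],box),shift(I['s13'],I[n],(box[0],box[1]+9,box[2],box[3]+9));print(n,a,b,'th',-.06+.12*(a[0]/9.5), .06+.12*b[0]/9.5)
E
python3 sd.py s19
python3 - <<'E'
import cv2,numpy as np
r=[]
for n in('side0','s10','s13','s18'):
    a=cv2.imread(f'pics/{n}.png')[180:230,325:385];r.append(cv2.resize(a,None,fx=3.3,fy=6,interpolation=cv2.INTER_CUBIC))
cv2.imwrite('pics/hh.png',(np.hstack(r)*1.4).clip(0,255).astype(np.uint8))
E
```

```text
31.2167 [0.621  0.0567 0.1948] [180.     0.    -7.54] [-0.68  0.49 -0.29] 0.03
s10 (0.0, 1.0) (-9.5, 0.827) th -0.06 -0.06
s13 (9.5, 0.827) (0.0, 0.998) th 0.06 0.06
s18 (4.1875, 0.928) (-5.125, 0.897) th -0.0071052631578947395 -0.004736842105263164
s19 (4.1875, 0.927) (-5.125, 0.897) th -0.0071052631578947395 -0.004736842105263164
s10 (0.0, 1.0) (-9.5625, 0.896) th -0.06 -0.06078947368421052
s13 (9.5625, 0.896) (0.0, 1.0) th 0.06078947368421052 0.06
s18 (4.25, 0.973) (-5.125, 0.946) th -0.006315789473684212 -0.004736842105263164
s19 (4.25, 0.972) (-5.125, 0.947) th -0.006315789473684212 -0.004736842105263164[ WARN:0@0.015] global loadsave.cpp:275 findDecoder imread_('pics/s0.png'): can't open/read file: check file path/integrity
```

View pics/hh.png

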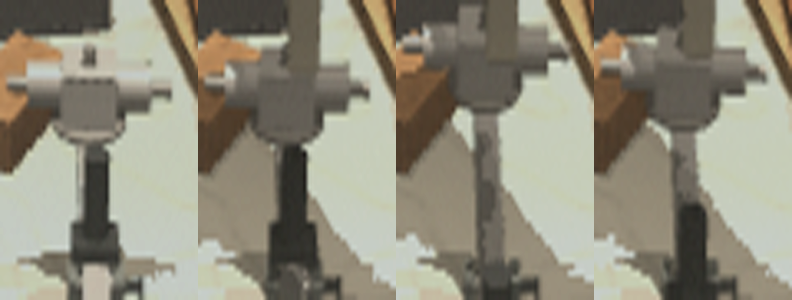

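View pics/w19lr.png

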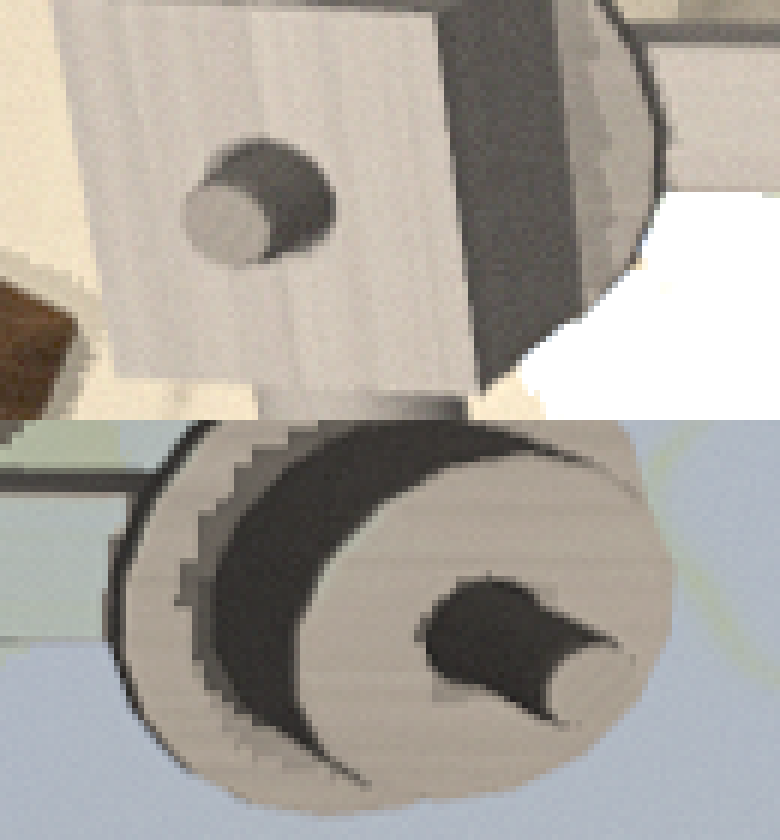

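Run:
```python
from h import *
S=snapshot('side');D=cam(S)
p0=np.array([.616,.040]);ax=np.array([.1419,.98988])
for p in(.017+.01,.03,.044):   # height above pivot line of feature
  r=[]
  for th in(-.06,-.0055,0,.06):
    a=.17; hx=p0-ax*(a*np.cos(th)+p*np.sin(th)); z=.09+p*np.cos(th)-a*np.sin(th)
    r.append(proj(D,[*hx,z])[1])
  print(p,np.array(r)-r[0])
```

```text
0.027000000000000003 [0.         4.20897735 4.62742321 9.10858165]
0.03 [0.         4.25691325 4.68048573 9.22081814]
0.044 [0.         4.47730972 4.92451774 9.73839916]
```

Settled. The side view gives about −0.006 rad, with its full stop-to-stop travel matching the expected 9.5 px. The wrist view gives about 0. A small final push of about 1.8 mm should split the difference.

>>> jog_arm([
  [-1,-10,0,0],
  [-2,-20,0,0],
  [-2,-15,-5,0],
  [-1,-10,-15,0],
  [0,0,-20,0],
  [0,0,-20,0],
  [0,0,-10,0],
  [0,0,-5,0],
  [0,0,0,0],
  [0,0,0,0],
])

```text
clock: 32.2
tool_pos: [0.6155, 0.0016, 0.1204]
orientation: [180.0, -0.0, -7.5]
force: [0.8, 0.1, 0.5]
opening: 0.03
```

>>> jog_arm([
  [0,0,0,0],
  [0,0,0,0],
  [-0.1,-0.8,0,0],
  [-0.1,-0.8,0,0],
  [-0.1,-0.8,0,0],
  [-0.1,-0.8,0,0],
  [-0.1,-0.6,0,0],
  [0,0,0,0],
  [0,0,0,0],
  [0,0,0,0],
], fingers=24)

```text
clock: 33.03
tool_pos: [0.6145, -0.0021, 0.1198]
orientation: [180.0, 0.0, -7.5]
force: [0.4, 1.6, 0.4]
opening: 0.0243
```

>>> jog_arm([
  [0,0,0,0],
  [0.2,1.9,0,0],
  [0,0,5,0],
  [0,0,15,0],
  [0,0,20,0],
  [1,10,20,0],
  [2,20,15,0],
  [2,15,0,0],
  [1,10,0,0],
  [0,0,0,0],
], fingers=30)

```text
clock: 33.87
tool_pos: [0.6205, 0.0565, 0.1944]
orientation: [-180.0, 0.0, -7.5]
force: [0.2, -0.4, 0.3]
opening: 0.0302
```

>>> jog_arm([
  [0,0,0,0],
  [0,0,0,0],
  [0,0,0,0],
  [0,0,0,0],
  [0,0,0,0],
  [0,0,0,0],
  [0,0,0,0],
  [0,0,0,0],
  [0,0,0,0],
  [0,0,0,0],
])

```text
clock: 34.7
tool_pos: [0.6207, 0.0548, 0.1948]
orientation: [-180.0, -0.0, -7.5]
force: [0.1, -0.3, 0.8]
opening: 0.0299
```

```bash
python3 lr.py w20;python3 sd.py s20 2>/dev/null|grep -v s1
```

```text
34.7 [0.6207 0.0548 0.1948] [-180.     -0.     -7.54] [ 0.07 -0.33  0.84] 0.0299
s20 (4.625, 0.922) (-4.875, 0.902) th -0.0015789473684210478 -0.0015789473684210478
s20 (4.625, 0.966) (-4.875, 0.952) th -0.0015789473684210478 -0.0015789473684210478
```

View pics/w20lr.png

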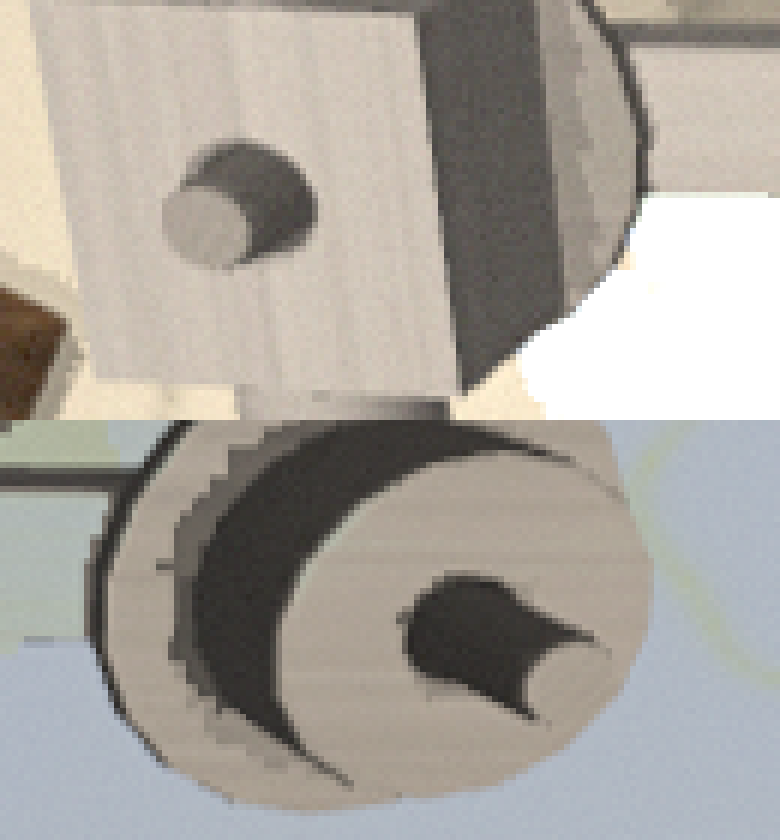

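View pics/w20.png

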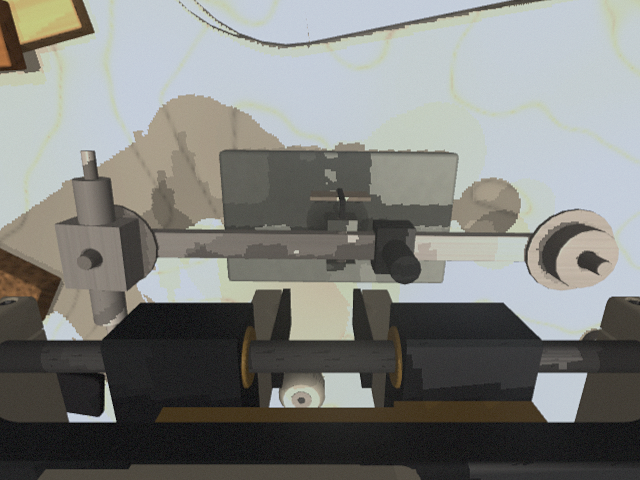

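```bash
python3 -c "
from ev import *
ev([.6207,.0548,.1948],-7.54,(83.8,262),(604,268.2),(405,268))
"
```

```text
theta 0.0063325787457778815 L 0.3406964848851798 poise 0.03720939788852052 g 226.2654573330733 knob [0.6123819  0.00270696 0.14076437] lat offs 0.00046248024111782566
```

The two estimates bracket zero: side about −0.002, wrist about +0.005. Final settle and a check of the scene next.

>>> jog_arm([
  [0,0,20,0],
  [0,0,20,0],
  [0,0,10,0],
  [0,0,0,0],
  [0,0,0,0],
  [0,0,0,0],
  [0,0,0,0],
  [0,0,0,0],
  [0,0,0,0],
  [0,0,0,0],
])

```text
clock: 35.68
tool_pos: [0.6206, 0.0548, 0.2443]
orientation: [180.0, 0.0, -7.5]
force: [-0.2, 0.6, -0.4]
opening: 0.0301
```

```bash
python3 lr.py w21;python3 sd.py s21 2>/dev/null|grep -v s1; python3 -c "
from h import *
s=snapshot('top');save(s,'top1.png')"
```

```text
35.6833 [0.6206 0.0548 0.2443] [ 1.7998e+02  4.0000e-02 -7.5400e+00] [-0.24  0.63 -0.42] 0.0301
s21 (4.625, 0.908) (-4.875, 0.907) th -0.0015789473684210478 -0.0015789473684210478
s21 (4.625, 0.964) (-4.875, 0.95) th -0.0015789473684210478 -0.0015789473684210478
```

View pics/s21.png

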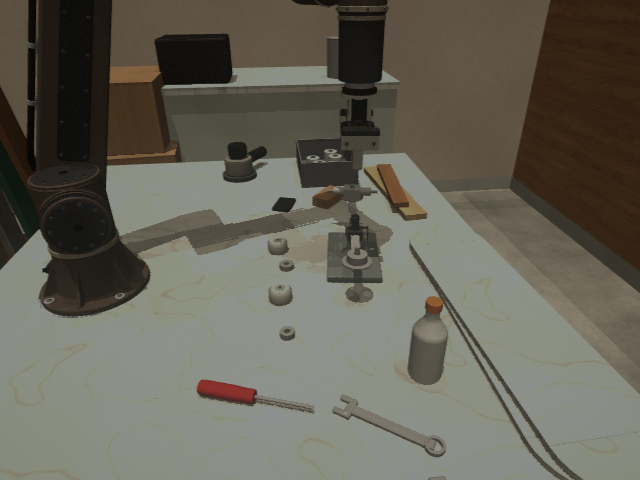

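View pics/w21.png

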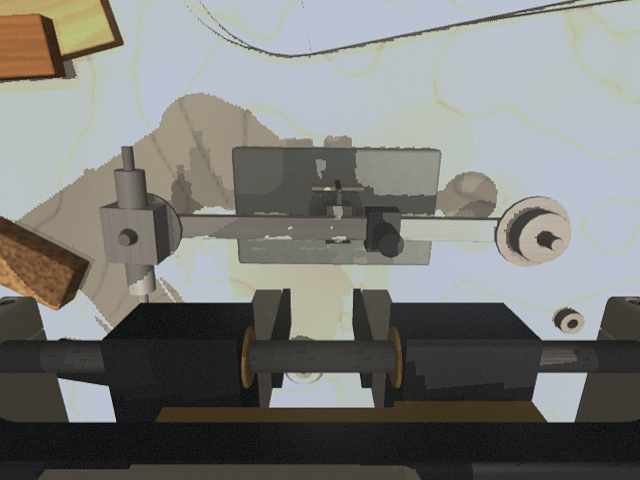

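Everything is in place: the 200 is flat on the pan (side view ~(357,258)), the 100 and 60 are still on the bench at (286,265) and (287,333), and the arm is clear. The beam reading hasn't changed over a second.

```bash
python3 -c "
from plant import close_job
print(close_job())"
```

```text
the job is handed in; nothing more can be done
None
```

The hanger is weighed at about 226 g (my estimate from the poise position), and the job was handed in at about 36 s of the 72 s. I threaded the 200 g weight onto the empty pan's spigot and slid the poise to about +37 mm. The 100 g and 60 g weights stayed on the bench because they were not needed.

**Level:** My last two checks put the beam close to level but do not quite agree. The side camera, measured between the two stops, gave about −0.002 rad and did not change over the last second. The less certain wrist-camera estimate gave about +0.005 rad. The true error is therefore probably within about 1 g of level.

**Scene:** The last pictures show the 200 lying flat on its pan, the hanger still on its pan, the other things I could see in place, and the arm well clear.

**Poise moves:** I set the poise in four pushes. The third moved it only about 1 mm, against the 4.5 mm I wanted, so the fourth and fifth moves made up the difference. Including the first two, that makes five pushes in all.

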